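# Open the slide projector's lamp house and take out the heat filter

### The job

Open the projector's lamp house: tip the lid up by its overhanging finger lip until it stands on its back edge on top of the projector, let go, then take it by that lip from above, lift it off and stand it on its back edge inside the metal parts tray. Then draw the framed glass heat filter straight up out of its holder and stand it upright in any slot of the wooden rack. Drop neither part, keep the glass upright, and leave the other things where they lie.

Things in the scene. Friction and masses are not known exactly. Their poses are not given: they have to be found in the camera images.
- projector: Brown slide projector, fixed, x -100 to +130 mm, y -150 to +150 mm, flat top deck 110 mm above the cart. Origin on the cart top; x to the robot's right, y away from the robot towards the chrome lens, z up. The lid covers its lamp house, at the near end of its left side. A row of slides at x +80 to +126 is 156 mm high. The black focus knob juts 22 mm from the left face at y +105, z 72.
- lamp_house (a point): Middle of the lamp-house opening at deck height (z 110 mm), at x -52, y -80 mm of the projector; axes as the projector. The opening is 84 (x) x 108 mm (y) and 50 mm deep; it is covered by the lid and holds the heat filter at its middle, in a two-post slotted holder that ends 6 mm below the deck.
- back_edge (a point): On the deck, 48 mm to +x of the lamp-house middle: middle of the line where the seated lid's lower back edge rests and about which it tips up; axes as the projector. Flat deck runs 33 mm on behind this line to the blower housing, a block 37 mm deep, 136 mm long (y), 45 mm higher than the deck, that stops a tipped lid falling backwards.
- lid: Loose grey-brown lid, a shallow pan upside down, 96 (x) x 120 (y) x 28 mm high, walls 6 mm, about 220 g. Origin: centre of its underside, which lies on the deck; seated, axes nearly the projector's. Tongues reach 7 mm into the opening, 2.5 mm play. Tipped past 75 degrees it goes on by itself and stands on its flat back face (28 mm deep), x axis down, underside to the robot's left.
- lid_lip (a point): Middle of the outer edge of the lid's finger lip, half way up its thickness; axes as the lid. The lip, 9 mm thick, 100 mm wide (y), juts 20 mm from the lid's left (-x) wall, flush with the underside and beyond the projector's left face with free air below: shut fingertips leaning 40 degrees hook under it. With the lid stood on its back face this point is on top, 116 mm above the deck.
- filter: Heat filter: clear glass in an aluminium frame, 52 mm wide (x), 8 mm thick (y), 70 mm tall (z), about 80 g, upright in its holder. Origin: middle of its lower edge, 60 mm above the cart at first. Play in the holder: 2 mm in x, 2 mm in y. Its axes are the projector's at first.
- filter_top (a point): Middle of the filter's upper edge; axes as the filter. In the holder it is 20 mm above the deck, hidden by the lid at first. The solid top bar is 14 mm tall.
- tray: Open aluminium parts tray fixed on the cart, 190 mm (x) x 130 mm (y), walls 4 mm thick and 28 mm high, inner floor 4 mm above the cart. Origin: centre of its underside; x away from the robot.
- rack: Wooden glass rack fixed on the cart, 64 mm (x) x 79 mm (y), 35 mm high; its x points to the robot's left. Three grooves run right through along x, 13 mm wide, floors 8 mm above the cart; the 10 mm walls between have rounded tops. Origin: centre of its underside.
- rack_slot0 (a point): Middle of the floor of the groove at y -23 mm of the rack (the farthest from the robot); axes as the rack.
- rack_slot1 (a point): Middle of the floor of the middle groove; axes as the rack.
- rack_slot2 (a point): Middle of the floor of the groove at y +23 mm of the rack (the nearest to the robot); axes as the rack.
- screwdriver: Yellow-handled screwdriver, 190 mm long, lying on the cart; to be left alone.
- barrel: Chrome lens barrel, 52 mm across, 66 mm high, standing on the cart; to be left alone.
- loupe: Small glass loupe, 38 mm across, 34 mm high, standing on the cart; to be left alone.
There are look-alikes about, which are no part of the job. There is more than one size of the lid; the one meant has the size given above.

How it is judged:
On the way, in this order (a step that is already met when the one before it is completed fails the run):
1. the lid stands on its back edge on top of the projector, out of the fingers (angle between lid's own z axis and vertical between 1.3 and 1.9 rad and angle between lid's own x axis and vertical above 2.7 rad and z of lid in the frame of projector between 0.145 and 0.168 m and horizontal distance between lid and back_edge below 0.05 m and contact force between the fingers and lid below 0.1 N and linear speed of lid below 0.05 m/s), for 0.3 s.
2. the lid stands on its back edge inside the tray, out of the fingers, the filter still in its holder (angle between lid's own x axis and vertical above 2.7 rad and z of lid in the frame of tray below 0.06 m and x of lid in the frame of tray between -0.092 and 0.092 m and y of lid in the frame of tray between -0.062 and 0.062 m and contact force between the fingers and lid below 0.1 N and linear speed of lid below 0.05 m/s and z of filter in the frame of projector below 0.07 m), for 0.3 s.
At the end, for the whole second after the job is handed in: The lid stands on its back edge (within 25 degrees of upright, lip uppermost) on the floor of the tray, between its walls; the filter stands upright within 20 degrees at the bottom of any one of the rack's three grooves, within 22 mm of the groove's middle along it; both at rest (angle between lid's own x axis and vertical above 2.7 rad and z of lid in the frame of tray below 0.06 m and x of lid in the frame of tray between -0.092 and 0.092 m and y of lid in the frame of tray between -0.062 and 0.062 m and linear speed of each of lid, filter below 0.03 m/s and angle between filter's own z axis and vertical below 0.35 rad and z of filter in the frame of rack below 0.016 m and angle between the y axis of filter and the y axis of rack, either way round below 0.35 rad and x of filter in the frame of rack between -0.022 and 0.022 m and y of filter in the frame of rack between -0.032 and 0.032 m); the robot touches nothing.
It fails at once if the lid is dropped or let slam (moves faster than 0.6 m/s out of the fingers) (linear speed of lid above 0.6 m/s and contact force between the fingers and lid below 0.05 N).
It fails at once if the filter is dropped (moves faster than 0.6 m/s out of the fingers) (linear speed of filter above 0.6 m/s and contact force between the fingers and filter below 0.05 N).
It fails at once if the filter is tipped more than 40 degrees (angle between filter's own z axis and vertical above 0.7 rad).
It fails at once if the screwdriver, lens barrel or loupe is moved more than 25 mm (distance of any of screwdriver, barrel, loupe from where it was at the start of the episode above 0.025 m).
It also fails if it takes over 72 s, if anything falls off the work surface, if the arm or the gripper's body presses on something with over 40 N, if the wrist force passes 120 N, or if a joint passes its speed limit or range.

### The arm

A 6-joint arm with a two-finger parallel gripper is mounted at the origin on the work surface. World frame = base frame: x ahead of the robot, y to its left, z up, the work surface at z = 0. Lengths are in m, angles in rad, forces in N, time in s.
With the tool pointing down it reaches from about 0.3 to 0.875 m from the base axis. Payload 6.4 kg.
Tool frame: the origin (TCP) lies midway between the tips of the shut fingers; the grasp point (between the pads) lies 19 mm behind it; z points along the fingers, y is the line along which they close (so a half turn about z gives the same grasp; the last joint's range is limited). The gripper opens to 85 mm and grips with 20 to 120 N. Pads are 22 mm wide; open, the fingers measure 114 mm over their backs; the gripper's body (76 mm by 85 mm) begins 54 mm behind the grasp point. The pads swing forward as they close: fully open they stand 13 mm farther back than shut.
Start: joints at [0.933, 0.181, 1.607, -0, 1.354, -0.206], TCP at [0.241, 0.522, 0.198] pointing down, gripper open.
Joint ranges: [-2.99, 2.99], [-0.89, 2.07], [0.3, 2.58], [-1.14, 4.28], [0, 2.63], [-3.12, 3.12]. Speed limits (rad/s): [2.57, 2.57, 3.01, 3.14, 3.14, 3.14].

### API

Orientations are given as a unit quaternion [w, x, y, z].
In Python, from bench import ctrl, vision, workorder gives the robot as it stands. The module is installed in compiled form; this text tells all that it offers.
- The arm moves only by the tool servo_tool, never from a script. Its argument "steps" is a list of rows, each an object of numbers: "dx", "dy", "dz": the shift along the world's x, y, z as a fraction of full scale; "wx", "wy", "wz": the turn, a rotation vector about the world's x, y, z as a fraction of full scale. A call has exactly 5 rows; each row is the pose to reach, as a shift and turn from the pose commanded when the call began, turning the shorter way round; what a row does not reach only later rows make up. Full scale, the value 1, is 100 mm for a shift and pi rad for a turn. A row lasts 1/12 s, in which the tool goes at most 41.7 mm and 7.16 degrees, less where a joint would pass 70% of its speed; a pose out of reach is approached as far as the arm can. A call with a number of a shift or a turn outside -1 to 1 is refused whole. A call with a gripper value outside its range is refused whole. "jaw" is the opening, from 0 (shut) to 1 (fully open), set as the call begins (left out, the last holds). The fingers move at their own pace and stop on an object; the grip force is fixed at half the most. Time passes only in rows, so rows that repeat a pose let the fingers close, or fill a call up. It gives the time, the measured TCP pose, the force, the opening and the grip force at its end, in the units of the state.
- ctrl.get_obs(): the state, without advancing time (a new reading comes with each control period).
- vision.camera(name): name is "scene" or "top" or "wrist"; returns a dict with "frame" (384x512x3 uint8, red, green, blue), "vfov" (degrees; the focal length in pixels is half the picture's height over the tangent of half this angle, whatever the lens; pixels are square), "cx", "cy" (the principal point, pixels), "camera_from_world" (4x4, takes a point from world to camera coordinates). Camera axes: x right, y up, looking along -z (the intrinsics and any distortion apply to the point x, -y, -z); pixel columns grow to the right and rows downward; lengths in m; the calibration is good to about 2 mm. A picture is of the moment at which its call begins. There is no depth.
- workorder.hand_in(): hands the job in; it is judged then, once.
The state is a dict: "time_s": time; "q": joint angles; "dq": joint speeds; "joint_efforts": joint torques, N m; "eef_pos": TCP position; "eef_rot": TCP orientation; "wrist_force": force on the tool from outside, world axes, zero at the start; "torque": the same for the moment, N m; "opening": opening from 0.0 (shut) to 1.0 (fully open); "grasp_force": force on a finger pad.
Only numpy, scipy, OpenCV 4.12 (cv2) and the standard library are available. Lean on these libraries where they do the work, as an engineer would, in place of code of your own. Each camera call takes 0.05 s, during which the arm holds its last target. There are 200 camera calls.

## Working session

There is one attempt and no reset: what is moved stays moved. The work goes in short steps, Python scripts to look and compute and a tool call to move; the robot and the scene stay as the last step left them, time stands still between calls to the robot, and variables do not carry over. Pictures are saved under pics/ and viewed, at most 10 in all, crops included, and the job is handed in when it is done.

Besides the shell and the picture viewer there is one more tool, called after "Request:" as name([rows], argument=value, ...), one row to a line, values as JSON. servo_tool: Moves the arm, as the interface text tells. Its arguments: {"type":"object","properties":{"steps":{"type":"array","items":{"type":"object","properties":{"dx":{"type":"number"},"dy":{"type":"number"},"dz":{"type":"number"},"wx":{"type":"number"},"wy":{"type":"number"},"wz":{"type":"number"}}}},"jaw":{"type":"number"}},"required":["steps"]}

```bash
mkdir -p pics; cat > h.py <<'E'
import numpy as np,cv2,pickle
from bench import ctrl,vision,workorder
def snap(n,tag):
    c=vision.camera(n); pickle.dump(c,open(f'pics/{tag}.pkl','wb'))
    cv2.imwrite(f'pics/{tag}.png',c['frame'][:,:,::-1]); return c
def load(tag): return pickle.load(open(f'pics/{tag}.pkl','rb'))
def f(c): return c['frame'].shape[0]/2/np.tan(np.radians(c['vfov'])/2)
def proj(c,P):
    P=np.atleast_2d(P); T=c['camera_from_world']; q=P@T[:3,:3].T+T[:3,3]
    return np.c_[c['cx']+f(c)*q[:,0]/-q[:,2], c['cy']-f(c)*q[:,1]/-q[:,2]]
def ray(c,u,v,z):
    T=c['camera_from_world']; R=T[:3,:3]; o=-R.T@T[:3,3]
    d=R.T@np.array([(u-c['cx'])/f(c),-(v-c['cy'])/f(c),-1]); return o+d*(z-o[2])/d[2]
E
python3 - <<'E'
from h import *
a=snap('top','top0');b=snap('scene','scene0')
for c in(a,b): print(c.keys(),c['vfov'],c['cx'],c['cy'],(-c['camera_from_world'][:3,:3].T@c['camera_from_world'][:3,3]).round(3))
im=np.vstack([cv2.resize(c['frame'],(800,600))[:,:,::-1] for c in(a,b)])
cv2.imwrite('pics/t.png',im[:600]);cv2.imwrite('pics/s.png',im[600:])
print(ctrl.get_obs())
E
```

```text
dict_keys(['frame', 'vfov', 'cx', 'cy', 'camera_from_world']) 46.48433236177531 253.7335560377492 186.84798635910914 [ 0.356 -0.026  1.42 ]
dict_keys(['frame', 'vfov', 'cx', 'cy', 'camera_from_world']) 54.520668208359496 260.98971410748334 195.76140580696264 [0.831 0.529 0.933]
{'time_s': 0.1, 'q': array([ 9.32687893e-01,  1.81471844e-01,  1.60788853e+00, -1.83235767e-06,
        1.35382680e+00, -2.06327201e-01]), 'dq': array([ 0.00039679, -0.0012995 , -0.00427461,  0.00209801,  0.00091553,
        0.00081119]), 'joint_efforts': array([ 8.33164449e-04, -4.45879304e+01, -3.52237022e+01, -3.09784937e-04,
        4.15561357e-03,  2.61914215e-05]), 'eef_pos': array([0.24029757, 0.52177951, 0.19768085]), 'eef_rot': array([-3.25888507e-04,  2.14217193e-01,  9.76785728e-01, -7.27612386e-04]), 'wrist_force': array([ 0.42657738, -0.71985394, -0.43235442]), 'torque': array([ 0.00457488, -0.05219933,  0.00758865]), 'grasp_force': 0.0, 'opening': 0.998594024515006}
```

View pics/t.png

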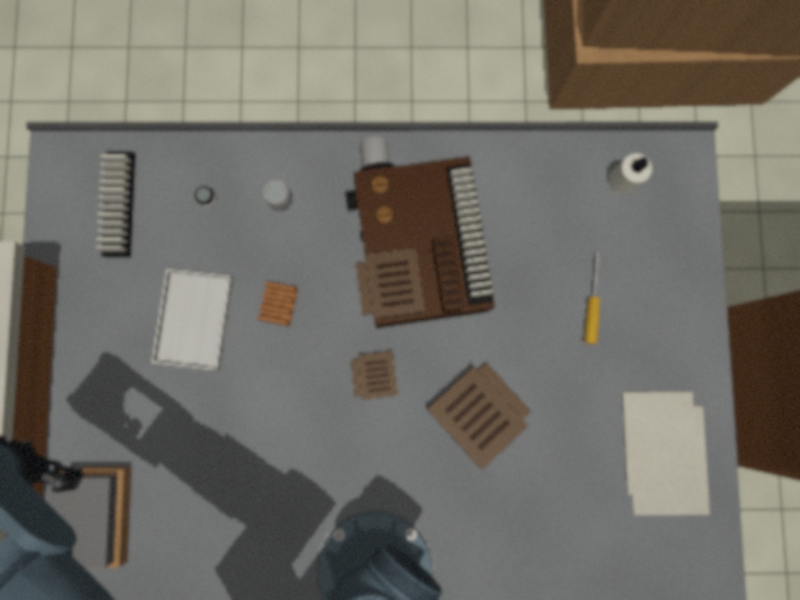

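View pics/s.png

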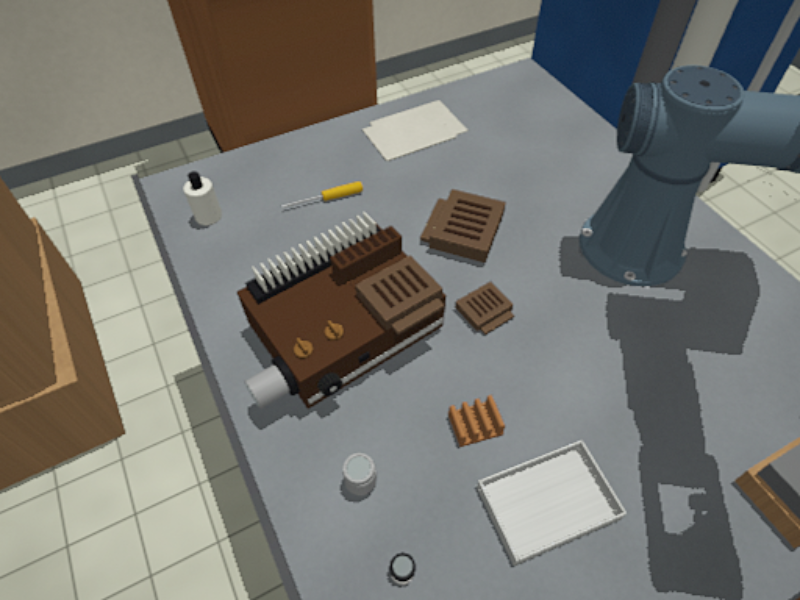

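The top view shows the projector with its lid near (390,283), the tray at (191,318), the rack at (278,303) and a larger and a smaller decoy lid. The scene view shows the same layout from the far left. I'll enlarge both for corner picking.

```bash
python3 - <<'E'
from h import *
def crop(c,x0,y0,w,h,s):
    im=cv2.resize(c['frame'][y0:y0+h,x0:x0+w],None,fx=s,fy=s,interpolation=cv2.INTER_CUBIC)[:,:,::-1].copy()
    for i in range(0,w,10):
        cv2.line(im,(i*s,0),(i*s,6 if i%50 else 14),(0,255,255),1)
        if i%20==0: cv2.putText(im,str(x0+i),(i*s,20),0,.35,(0,255,255),1)
    for i in range(0,h,10):
        cv2.line(im,(0,i*s),(6,i*s),(0,255,255),1)
        if i%20==0: cv2.putText(im,str(y0+i),(6,i*s+4),0,.35,(0,255,255),1)
    return im
a,b=load('top0'),load('scene0')
A=np.zeros((600,800,3),np.uint8)
A[:600,:400]=crop(a,220,90,100,120,5)[:600,:400] if 0 else cv2.copyMakeBorder(crop(a,220,90,100,120,4),0,120,0,0,0)
A[:300,400:]=crop(a,92,165,100,75,4)
B=np.zeros((600,800,3),np.uint8)
B[:400,:600]=crop(b,150,130,150,100,4)[:400]
B[400:600]=0
cv2.imwrite('pics/A.png',A)
cv2.imwrite('pics/B.png',np.hstack([crop(b,150,130,140,140,4)[:560],np.vstack([crop(b,280,245,60,45,4),crop(b,300,275,60,95,4)])]))
E
```

```text
(no output)
```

View pics/A.png

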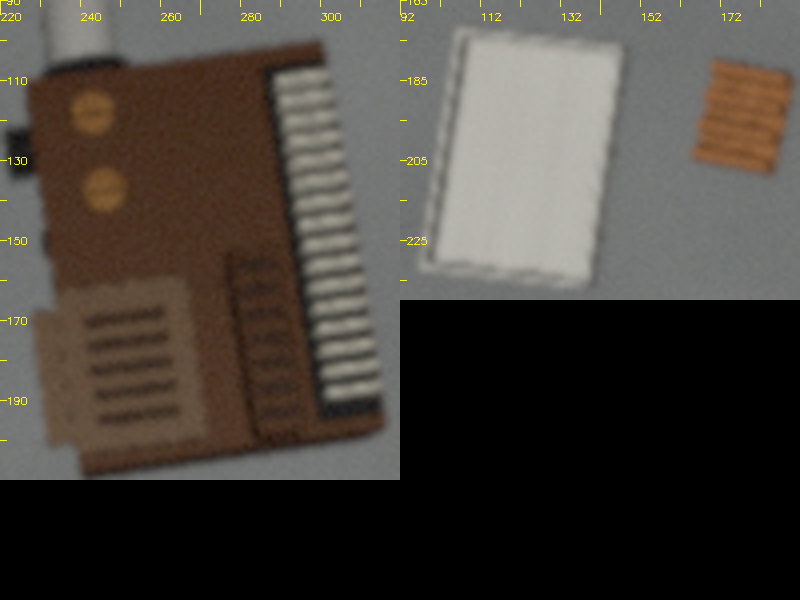

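View pics/B.png

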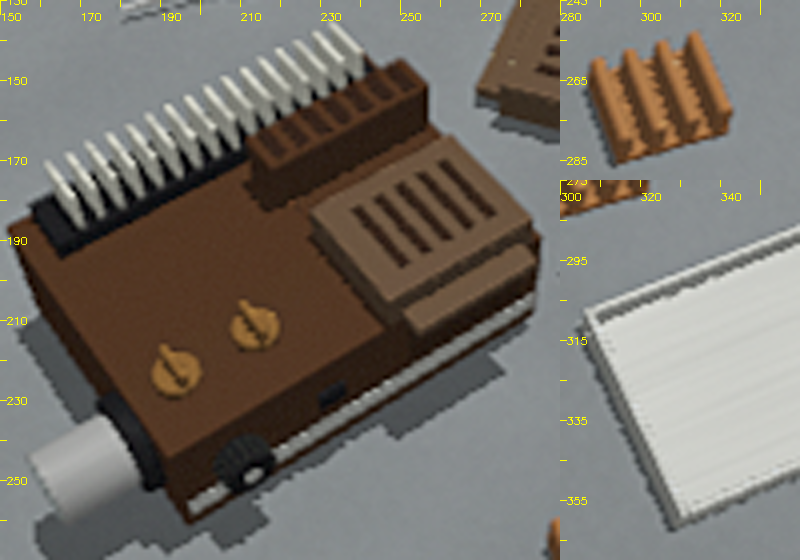

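```bash
cat > fit.py <<'E'
from h import *
from scipy.optimize import least_squares
a,b=load('top0'),load('scene0')
o=lambda u,v,x0,y0:((u+.5)/4-.5+x0,(v+.5)/4-.5+y0)
PA=lambda u,v:o(u,v,220,90); TA=lambda u,v:o(u-400,v,92,165)
PB=lambda u,v:o(u,v,150,130); RB=lambda u,v:o(u-560,v,280,245); S=lambda u,v:(u*.64,v*.64)
D={'proj':([-1.5],[(a,(-.1,.15,.11),PA(30,82)),(a,(.13,.15,.11),PA(323,42)),(a,(-.1,-.15,.11),PA(82,474)),(a,(.13,-.15,.11),PA(382,430)),
 (b,(-.1,.15,.11),PB(168,460)),(b,(-.1,-.15,.11),PB(540,238)),(b,(.13,.15,.11),PB(8,230))]),
'lid':([-1.5],[(a,(-.048,.06,.138),PA(60,290)),(a,(.048,.06,.138),PA(185,275)),(a,(.048,-.06,.138),PA(207,440)),(a,(-.068,.05,.119),PA(35,312)),(a,(-.068,-.05,.119),PA(50,446)),
 (b,(-.048,.06,.138),PB(390,297)),(b,(.048,.06,.138),PB(312,207)),(b,(.048,-.06,.138),PB(452,137)),(b,(-.048,-.06,.138),PB(533,218))]),
'tray':([0],[(a,(.095,.065,.028),TA(458,28)),(a,(.095,-.065,.028),TA(622,44)),(a,(-.095,-.065,.028),TA(592,287)),(a,(-.095,.065,.028),TA(422,268)),
 (b,(.095,-.065,.028),S(480,485)),(b,(-.095,-.065,.028),S(582,443)),(b,(-.095,.065,.028),S(625,515)),(b,(.095,.065,.0),S(518,559))]),
'rack':([1.5],[(a,(.032,-.0395,.03),TA(714,60)),(a,(-.032,-.0395,.03),TA(792,72)),(a,(-.032,.0395,.03),TA(775,172)),(a,(.032,.0395,.03),TA(695,158)),
 (b,(-.032,-.0345,.035),RB(597,62)),(b,(-.032,.0345,.035),RB(693,35)),(b,(.032,-.0345,.035),RB(625,150)),(b,(.032,.0345,.035),RB(727,118))])}
def tf(p,P):
    c,s=np.cos(p[2]),np.sin(p[2]); P=np.asarray(P); return np.array([p[0]+c*P[0]-s*P[1],p[1]+s*P[0]+c*P[1],P[2]])
for n,(y0,L) in D.items():
    r=lambda p:np.concatenate([proj(c,tf(p,P))[0]-uv for c,P,uv in L])
    s=least_squares(r,[.5,0.1,y0[0]],loss='soft_l1'); print(n,s.x.round(4),r(s.x).reshape(-1,2).round(1).tolist())
    if n=='proj':
        for k,P in dict(lh=(-.052,-.08,.11),be=(-.004,-.08,.11),lip=(-.12,-.08,.1145)).items(): print(k,tf(s.x,P).round(4))
    if n=='rack':
        for k in(-.023,0,.023): print(tf(s.x,(0,k,.008)).round(4))
    if n=='lid': print('lip',tf(s.x,(-.068,0,.1145)).round(4))
E
python3 fit.py
```

```text
proj [ 0.6298 -0.079  -1.4356] [[-1.8, -0.5], [0.0, -0.5], [-1.3, -0.5], [0.9, -0.3], [0.3, -0.7], [1.3, -0.4], [-0.3, -1.5]]
lh [ 0.5435 -0.0383  0.11  ]
be [ 0.5499 -0.0858  0.11  ]
lip [0.5343 0.0291 0.1145]
lid [ 0.5435 -0.0408 -1.4539] [[-0.9, 0.3], [0.6, 0.2], [0.3, -0.5], [-0.8, 0.1], [-0.6, 0.1], [-0.7, 0.5], [-0.5, -0.5], [0.3, -1.7], [0.3, -0.3]]
lip [0.5355 0.0267 0.1145]
tray [ 0.4886  0.3661 -0.1134] [[-0.6, -0.2], [-0.5, 0.3], [-1.6, 0.0], [-0.9, 0.2], [-1.2, -3.3], [-0.3, -2.9], [1.2, -1.6], [-2.6, 4.2]]
rack [0.5212 0.1969 1.3708] [[-1.2, -0.9], [-0.7, 0.0], [-1.9, -0.3], [-2.0, -0.8], [-0.5, -1.4], [-0.4, -1.3], [0.6, -1.9], [0.1, -1.0]]
[0.5438 0.1923 0.008 ]
[0.5212 0.1969 0.008 ]
[0.4987 0.2015 0.008 ]
```

Request:
servo_tool([
  {"dx": 0.15,"dy": -0.18,"dz": 0.03,"wz": 0.035},
  {"dx": 0.3,"dy": -0.36,"dz": 0.06,"wz": 0.07},
  {"dx": 0.45,"dy": -0.54,"dz": 0.09,"wz": 0.105},
  {"dx": 0.6,"dy": -0.72,"dz": 0.12,"wz": 0.14},
  {"dx": 0.75,"dy": -0.9,"dz": 0.15,"wz": 0.175},
], jaw=0.5)

```text
$.steps[0]: bad value
```

Request:
servo_tool([
  {"dx": 0.15,"dy": -0.18,"dz": 0.03},
  {"dx": 0.3,"dy": -0.36,"dz": 0.06},
  {"dx": 0.45,"dy": -0.54,"dz": 0.09},
  {"dx": 0.6,"dy": -0.72,"dz": 0.12},
  {"dx": 0.75,"dy": -0.9,"dz": 0.15},
])

```text
$.steps[0]: bad value
```

Request:
servo_tool([
  {"dx": 0.15,"dy": -0.18,"wx": -0.035},
  {"dx": 0.3,"dy": -0.36,"wx": -0.07},
  {"dx": 0.45,"dy": -0.54,"wx": -0.105},
  {"dx": 0.6,"dy": -0.72,"wx": -0.14},
  {"dx": 0.75,"dy": -0.9,"wx": -0.175},
])

```text
$.steps[0]: bad value
```

Request:
servo_tool([
  {"dx": 0.1,"wx": -0.035,"wy": -0.004},
  {"dx": 0.2,"wx": -0.07,"wy": -0.008},
  {"dx": 0.3,"wx": -0.105,"wy": -0.012},
  {"dx": 0.4,"wx": -0.14,"wy": -0.016},
  {"dx": 0.5,"wx": -0.175,"wy": -0.02},
])

```text
$.steps[0]: bad value
```

```bash
sed -i 's/(.095,.065,.0),S/(.095,.065,.028),S/' fit.py; python3 fit.py | grep tray; cat > st.py <<'E'
from h import *
from scipy.spatial.transform import Rotation as R
def st():
    o=ctrl.get_obs(); w,x,y,z=o['eef_rot']; r=R.from_quat([x,y,z,w])
    print('t',round(o['time_s'],2),'q',o['q'].round(3),'p',o['eef_pos'].round(4),'z',r.as_matrix()[:,2].round(3),'y',r.as_matrix()[:,1].round(3),'F',o['wrist_force'].round(1),'op',round(o['opening'],3),'g',round(o['grasp_force'],1))
    return o['eef_pos'],r
if __name__=='__main__': st()
E
python3 st.py
```

```text
tray [ 0.4889  0.3662 -0.1151] [[-0.6, -0.3], [-0.5, 0.3], [-1.7, -0.0], [-1.0, 0.1], [-1.3, -3.3], [-0.3, -2.7], [1.1, -1.5], [-0.9, 1.3]]
t 0.1 q [ 0.933  0.181  1.608 -0.     1.354 -0.206] p [0.2403 0.5218 0.1977] z [-0.001 -0.001 -1.   ] y [ 0.418  0.908 -0.002] F [ 0.4 -0.7 -0.4] op 0.999 g 0.0
```

Every row needs all six fields.

Request:
servo_tool([
  {"dx": 0.15,"dy": -0.18,"dz": 0.03,"wx": 0,"wy": 0,"wz": 0.035},
  {"dx": 0.3,"dy": -0.36,"dz": 0.06,"wx": 0,"wy": 0,"wz": 0.07},
  {"dx": 0.45,"dy": -0.54,"dz": 0.09,"wx": 0,"wy": 0,"wz": 0.105},
  {"dx": 0.6,"dy": -0.72,"dz": 0.12,"wx": 0,"wy": 0,"wz": 0.14},
  {"dx": 0.75,"dy": -0.9,"dz": 0.15,"wx": 0,"wy": 0,"wz": 0.175},
], jaw=0.5)

```text
time_s: 0.52
eef_pos: [0.3158, 0.4312, 0.2131]
eef_rot: [-0.0, -0.062, 0.998, -0.0]
wrist_force: [0.5, 0.2, -0.2]
opening: 0.502
grasp_force: 0.0
```

Request:
servo_tool([
  {"dx": 0.15,"dy": -0.18,"dz": 0.03,"wx": 0,"wy": 0,"wz": 0},
  {"dx": 0.3,"dy": -0.36,"dz": 0.06,"wx": 0,"wy": 0,"wz": 0},
  {"dx": 0.45,"dy": -0.54,"dz": 0.09,"wx": 0,"wy": 0,"wz": 0},
  {"dx": 0.6,"dy": -0.72,"dz": 0.12,"wx": 0,"wy": 0,"wz": 0},
  {"dx": 0.75,"dy": -0.9,"dz": 0.15,"wx": 0,"wy": 0,"wz": 0},
])

```text
time_s: 0.93
eef_pos: [0.391, 0.3412, 0.2283]
eef_rot: [-0.0, -0.059, 0.998, -0.0]
wrist_force: [0.5, -0.2, -0.8]
opening: 0.494
grasp_force: 0.0
```

Request:
servo_tool([
  {"dx": 0.15,"dy": -0.18,"dz": 0,"wx": -0.035,"wy": -0.004,"wz": 0},
  {"dx": 0.3,"dy": -0.36,"dz": 0,"wx": -0.07,"wy": -0.008,"wz": 0},
  {"dx": 0.45,"dy": -0.54,"dz": 0,"wx": -0.105,"wy": -0.012,"wz": 0},
  {"dx": 0.6,"dy": -0.72,"dz": 0,"wx": -0.14,"wy": -0.016,"wz": 0},
  {"dx": 0.75,"dy": -0.9,"dz": 0,"wx": -0.175,"wy": -0.02,"wz": 0},
])

```text
time_s: 1.35
eef_pos: [0.4667, 0.2518, 0.2292]
eef_rot: [0.016, -0.056, 0.96, -0.275]
wrist_force: [0.3, 0.3, -0.3]
opening: 0.495
grasp_force: 0.0
```

Request:
servo_tool([
  {"dx": 0.1,"dy": 0,"dz": 0,"wx": -0.035,"wy": -0.004,"wz": 0},
  {"dx": 0.2,"dy": 0,"dz": 0,"wx": -0.07,"wy": -0.008,"wz": 0},
  {"dx": 0.3,"dy": 0,"dz": 0,"wx": -0.105,"wy": -0.012,"wz": 0},
  {"dx": 0.4,"dy": 0,"dz": 0,"wx": -0.14,"wy": -0.016,"wz": 0},
  {"dx": 0.5,"dy": 0,"dz": 0,"wx": -0.175,"wy": -0.02,"wz": 0},
])

```text
time_s: 1.77
eef_pos: [0.516, 0.2531, 0.2285]
eef_rot: [0.029, -0.05, 0.848, -0.527]
wrist_force: [0.4, -0.2, 0.5]
opening: 0.496
grasp_force: 0.0
```

```bash
python3 st.py
```

```text
t 1.77 q [ 0.708  0.702  1.235 -0.897  1.886 -0.955] p [0.516  0.2531 0.2285] z [ 0.103 -0.89  -0.443] y [-0.054  0.44  -0.896] F [ 0.4 -0.2  0.5] op 0.496 g 0.0
```

Request:
servo_tool([
  {"dx": 0.04,"dy": -0.1,"dz": -0.18,"wx": 0,"wy": 0,"wz": 0},
  {"dx": 0.08,"dy": -0.2,"dz": -0.36,"wx": 0,"wy": 0,"wz": 0},
  {"dx": 0.12,"dy": -0.3,"dz": -0.54,"wx": 0,"wy": 0,"wz": 0},
  {"dx": 0.16,"dy": -0.4,"dz": -0.72,"wx": 0,"wy": 0,"wz": 0},
  {"dx": 0.2,"dy": -0.5,"dz": -0.9,"wx": 0,"wy": 0,"wz": 0},
])

```text
time_s: 2.18
eef_pos: [0.5355, 0.2017, 0.1368]
eef_rot: [0.028, -0.051, 0.849, -0.525]
wrist_force: [1.6, 0.2, -0.1]
opening: 0.5
grasp_force: 0.0
```

```bash
cat > kin.py <<'E'
from h import *
from scipy.spatial.transform import Rotation as R
from scipy.optimize import least_squares
Q=[([.9327,.1815,1.6079,0,1.3538,-.2063],[.2403,.5218,.1977]),([.708,.702,1.235,-.897,1.886,-.955],[.516,.2531,.2285])]
def rows(q):
    a=q[1]+q[2]; Z=R.from_euler('z',q[0]).as_matrix()
    t=(R.from_euler('z',q[0])*R.from_euler('y',a)*R.from_euler('z',q[3])*R.from_euler('y',q[4])).as_matrix()[:,2]
    return np.c_[Z@[1,0,0],[0,0,1],Z@[np.sin(q[1]),0,np.cos(q[1])],Z@[np.sin(a),0,np.cos(a)],Z@[np.cos(a),0,-np.sin(a)],t]
def fit(extra):
    D=Q+extra; A=np.vstack([rows(q) for q,_ in D]); b=np.concatenate([p for _,p in D])
    w=.01; pr=np.array([0,.3,.4,.4,0,.2])
    k=np.linalg.lstsq(np.vstack([A,w*np.eye(6)]),np.r_[b,w*pr],rcond=None)[0]
    return k,np.abs(A@k-b).max()
lo=np.array([-2.99,-.89,.3,-1.14,0,-3.12]);hi=np.array([2.99,2.07,2.58,4.28,2.63,3.12])
def tz(q): return rows(q)[:,5]
def ik(k,p,z,q0,w=.3):
    r=lambda q5:np.r_[rows(q5)@k-p,w*(tz(q5)-z)]
    s=least_squares(r,np.clip(q0[:5],lo[:5]+.03,hi[:5]-.03),bounds=(lo[:5]+.02,hi[:5]-.02)); return s.x,r(s.x)
E
python3 - <<'E'
from kin import *
from st import st
st(); o=ctrl.get_obs()
k,e=fit([(list(o['q']),list(o['eef_pos']))]); print(k.round(4),e)
np.save('k.npy',k); np.save('q3.npy',np.r_[o['q'],o['eef_pos']])
for az in(-83,-95,-105,-115,-125):
  for h in(.1145,.14):
    z=[np.cos(np.radians(az)),np.sin(np.radians(az)),0]
    q,r=ik(k,np.array([.535,.03,h]),z,o['q']); print(az,h,q.round(2),np.abs(r).max().round(4),'lean',np.degrees(np.arccos(-tz(q)[2])).round(1),tz(q).round(2))
E
```

```text
t 2.18 q [ 0.635  0.773  1.326 -0.904  1.731 -0.867] p [0.5355 0.2017 0.1368] z [ 0.101 -0.889 -0.447] y [-0.056  0.444 -0.894] F [ 1.6  0.2 -0.1] op 0.5 g 0.0
[ 0.1335  0.2253  0.1916  0.3905 -0.0763  0.1985] 0.0965437061199646
-83 0.1145 [ 0.45  0.72  1.69 -1.12  1.78] 0.0458 lean 82.6 [-0.03 -0.99 -0.13]
-83 0.14 [ 0.45  0.64  1.71 -1.12  1.8 ] 0.0465 lean 81.8 [-0.03 -0.99 -0.14]
-95 0.1145 [ 0.4   0.85  1.53 -1.12  1.89] 0.0171 lean 86.9 [-0.14 -0.99 -0.05]
-95 0.14 [ 0.4   0.78  1.56 -1.12  1.91] 0.0194 lean 86.3 [-0.15 -0.99 -0.06]
-105 0.1145 [ 0.36  0.99  1.35 -1.11  2.  ] 0.0 lean 90.0 [-0.26 -0.97 -0.  ]
-105 0.14 [ 0.36  0.91  1.39 -1.12  2.02] 0.0009 lean 89.8 [-0.26 -0.97 -0.  ]
-115 0.1145 [ 0.33  1.12  1.15 -1.02  2.13] 0.0 lean 90.0 [-0.42 -0.91 -0.  ]
-115 0.14 [ 0.33  1.05  1.19 -1.04  2.15] 0.0 lean 90.0 [-0.42 -0.91 -0.  ]
-125 0.1145 [ 0.29  1.27  0.93 -0.93  2.26] 0.0 lean 90.0 [-0.57 -0.82 -0.  ]
-125 0.14 [ 0.29  1.19  0.98 -0.95  2.27] 0.0 lean 90.0 [-0.57 -0.82 -0.  ]
```

```bash
sed -i 's/Z@\[np.cos(a),0,-np.sin(a)\],t\]/Z@[np.cos(a),0,-np.sin(a)],t,Z@[0,1,0]]/; s/pr=np.array(\[0,.3,.4,.4,0,.2\])/pr=np.array([0,.3,.4,.4,0,.2,.1])/; s/np.eye(6)/np.eye(7)/; s/w=.01;/w=.001;/' kin.py
python3 - <<'E'
from kin import *
o=np.load('q3.npy')
k,e=fit([(list(o[:6]),list(o[6:]))]); print(k.round(4),e); np.save('k.npy',k)
for az in(-83,-95,-105,-115,-125):
  for h in(.1145,.14):
    z=[np.cos(np.radians(az)),np.sin(np.radians(az)),0]
    q,r=ik(k,np.array([.535,.03,h]),z,o[:6]); print(az,h,q.round(2),np.abs(r).max().round(4),'lean',np.degrees(np.arccos(-tz(q)[2])).round(1),tz(q).round(2))
E
```

```text
[2.000e-04 3.141e-01 4.388e-01 5.146e-01 8.660e-02 3.517e-01 1.179e-01] 0.00025536788601429605
-83 0.1145 [ 0.47  0.91  1.46 -1.12  1.8 ] 0.0412 lean 82.1 [-0.01 -0.99 -0.14]
-83 0.14 [ 0.47  0.85  1.48 -1.12  1.81] 0.044 lean 81.6 [-0.01 -0.99 -0.15]
-95 0.1145 [ 0.42  1.    1.33 -1.12  1.92] 0.0187 lean 86.4 [-0.14 -0.99 -0.06]
-95 0.14 [ 0.42  0.95  1.35 -1.12  1.93] 0.0214 lean 85.9 [-0.14 -0.99 -0.07]
-105 0.1145 [ 0.37  1.08  1.21 -1.12  2.03] 0.0001 lean 90.0 [-0.26 -0.97 -0.  ]
-105 0.14 [ 0.37  1.03  1.23 -1.12  2.04] 0.003 lean 89.4 [-0.26 -0.96 -0.01]
-115 0.1145 [ 0.32  1.15  1.07 -1.06  2.15] 0.0 lean 90.0 [-0.42 -0.91 -0.  ]
-115 0.14 [ 0.32  1.1   1.09 -1.07  2.16] 0.0 lean 90.0 [-0.42 -0.91 -0.  ]
-125 0.1145 [ 0.26  1.21  0.94 -0.99  2.27] 0.0 lean 90.0 [-0.57 -0.82 -0.  ]
-125 0.14 [ 0.26  1.17  0.96 -1.01  2.28] 0.0 lean 90.0 [-0.57 -0.82 -0.  ]
```

```bash
python3 - <<'E'
from kin import *
o=np.load('q3.npy');k=np.load('k.npy')
W=lambda s,h:np.array([.5355-.117*s/1000,.0267+.993*s/1000,.11+h/1000])
z=tz(o[:6]); prev=o[6:]
for s,h in [(60,-28),(-3,-28),(-2.4,-17.5),(-5.4,8.6),(-14.7,34.4),(-29.1,54.5),(-44.9,69.7),(-61.8,80.6),(-77.1,86.9),(-87.7,89.7),(-98.5,91.4)]:
    p=W(s,h); q,r=ik(k,p,z,o[:6]); print(s,h,p.round(4),'d',((p-prev)*10).round(3),q.round(2),np.abs(r).max().round(4)); prev=p
a,b=load('top0'),load('scene0')
print('barrel',ray(a,278*.64,190*.64,.066),ray(b,359*.64,463*.64,.066),'loupe',ray(a,204*.64,193*.64,.034))
E
```

```text
60 -28 [0.5285 0.0863 0.082 ] d [-0.07  -1.155 -0.548] [ 0.49  0.73  1.56 -0.98  1.53] 0.0
-3 -28 [0.5359 0.0237 0.082 ] d [ 0.074 -0.626  0.   ] [ 0.39  0.68  1.65 -1.05  1.44] 0.0
-2.4 -17.5 [0.5358 0.0243 0.0925] d [-0.001  0.006  0.105] [ 0.4   0.66  1.65 -1.04  1.45] 0.0
-5.4 8.6 [0.5361 0.0213 0.1186] d [ 0.004 -0.03   0.261] [ 0.39  0.61  1.66 -1.04  1.47] 0.0
-14.7 34.4 [0.5372 0.0121 0.1444] d [ 0.011 -0.092  0.258] [ 0.38  0.56  1.67 -1.05  1.48] 0.0
-29.1 54.5 [ 0.5389 -0.0022  0.1645] d [ 0.017 -0.143  0.201] [ 0.35  0.51  1.69 -1.06  1.48] 0.0
-44.9 69.7 [ 0.5408 -0.0179  0.1797] d [ 0.018 -0.157  0.152] [ 0.33  0.48  1.71 -1.07  1.47] 0.0
-61.8 80.6 [ 0.5427 -0.0347  0.1906] d [ 0.02  -0.168  0.109] [ 0.3   0.45  1.72 -1.09  1.45] 0.0
-77.1 86.9 [ 0.5445 -0.0499  0.1969] d [ 0.018 -0.152  0.063] [ 0.27  0.43  1.74 -1.1   1.44] 0.0
-87.7 89.7 [ 0.5458 -0.0604  0.1997] d [ 0.012 -0.105  0.028] [ 0.25  0.42  1.75 -1.11  1.42] 0.0
-98.5 91.4 [ 0.547  -0.0711  0.2014] d [ 0.013 -0.107  0.017] [ 0.23  0.41  1.75 -1.12  1.41] 0.0
barrel [0.74029914 0.18966258 0.066     ] [0.73456695 0.1915402  0.066     ] loupe [0.74329919 0.34469819 0.034     ]
```

Request:
servo_tool([
  {"dx": -0.014,"dy": -0.2,"dz": -0.1,"wx": 0,"wy": 0,"wz": 0},
  {"dx": -0.028,"dy": -0.4,"dz": -0.2,"wx": 0,"wy": 0,"wz": 0},
  {"dx": -0.042,"dy": -0.6,"dz": -0.3,"wx": 0,"wy": 0,"wz": 0},
  {"dx": -0.056,"dy": -0.8,"dz": -0.4,"wx": 0,"wy": 0,"wz": 0},
  {"dx": -0.07,"dy": -1.0,"dz": -0.5,"wx": 0,"wy": 0,"wz": 0},
], jaw=0)

```text
time_s: 2.6
eef_pos: [0.5282, 0.1013, 0.0875]
eef_rot: [0.028, -0.05, 0.849, -0.525]
wrist_force: [0.1, -0.6, -0.4]
opening: 0.002
grasp_force: 0.0
```

Request:
servo_tool([
  {"dx": 0.015,"dy": -0.16,"dz": -0.01,"wx": 0,"wy": 0,"wz": 0},
  {"dx": 0.03,"dy": -0.32,"dz": -0.02,"wx": 0,"wy": 0,"wz": 0},
  {"dx": 0.045,"dy": -0.48,"dz": -0.03,"wx": 0,"wy": 0,"wz": 0},
  {"dx": 0.06,"dy": -0.64,"dz": -0.04,"wx": 0,"wy": 0,"wz": 0},
  {"dx": 0.075,"dy": -0.78,"dz": -0.05,"wx": 0,"wy": 0,"wz": 0},
])

```text
time_s: 3.02
eef_pos: [0.5365, 0.023, 0.0837]
eef_rot: [0.029, -0.05, 0.849, -0.525]
wrist_force: [-0.7, -0.5, -0.0]
opening: 0.004
grasp_force: 0.0
```

```bash
python3 - <<'E'
from h import *
from st import st
p,_=st()
a=snap('top','top1');b=snap('scene','scene1')
print(proj(a,p),proj(b,p))
A=cv2.resize(a['frame'][130:230,200:300],(400,400),interpolation=2)
B=cv2.resize(b['frame'][150:250,190:290],(400,400),interpolation=2)
cv2.imwrite('pics/c1.png',np.hstack([A,B])[:,:,::-1])
E
```

```text
t 3.02 q [ 0.394  0.676  1.648 -1.048  1.444 -0.789] p [0.5365 0.023  0.0837] z [ 0.102 -0.888 -0.448] y [-0.054  0.444 -0.894] F [-0.7 -0.5 -0. ] op 0.004 g 0.0
[[231.25711615 185.64417351]] [[268.17496428 209.64281429]]
```

View pics/c1.png

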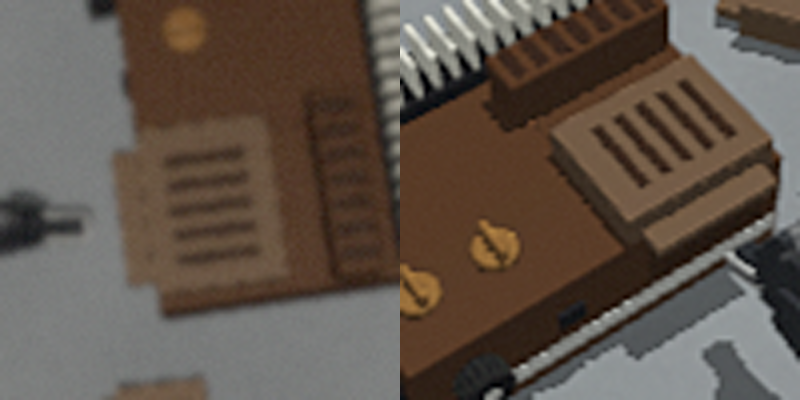

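```bash
python3 - <<'E'
from h import *
from scipy.optimize import least_squares
a,b=load('top1'),load('scene1')
for ua,ub in(((223.5,183.5),(270.5,211.3)),((223.5,183.5),(272,212))):
    s=least_squares(lambda P:np.r_[proj(a,P)[0]-ua,proj(b,P)[0]-ub],[.5,0,.1]);print(s.x.round(4),s.fun.round(1))
# tool-axis points
from st import st
p,r=st(); z=r.as_matrix()[:,2]; y=r.as_matrix()[:,1]
for d in(0,.02,.05):
  for e in(-.0145,0,.0145): print(d,e,proj(a,p-d*z+e*y).round(1),proj(b,p-d*z+e*y).round(1))
d=cv2.absdiff(a['frame'],load('top0')['frame']).max(2)
ys,xs=np.where(d>25); m=(xs>190)&(ys>150)&(ys<220); print('top changed max col',np.sort(xs[m])[-15:],)
d=cv2.absdiff(b['frame'],load('scene0')['frame']).max(2)[190:230,255:300]
print('\n'.join(''.join('#' if v>25 else '.' for v in w) for w in d))
E
```

```text
[0.5408 0.0446 0.1061] [ 0.2 -0.3  0.3  0.1]
[0.5391 0.0461 0.1042] [-0.3  0.4 -0.4 -0.1]
t 3.12 q [ 0.392  0.676  1.648 -1.047  1.445 -0.789] p [0.5359 0.0221 0.0836] z [ 0.099 -0.889 -0.447] y [-0.054  0.444 -0.894] F [-0.8 -0.  -0.7] op 0.004 g 0.0
0 -0.0145 [[233.6 185. ]] [[266.9 205.1]]
0 0 [[231.6 185.8]] [[268.2 209.3]]
0 0.0145 [[229.6 186.7]] [[269.5 213.6]]
0.02 -0.0145 [[227.5 185.3]] [[270.7 207.6]]
0.02 0 [[225.5 186.1]] [[272.  211.9]]
0.02 0.0145 [[223.6 186.9]] [[273.3 216.2]]
0.05 -0.0145 [[218.2 185.7]] [[276.7 211.6]]
0.05 0 [[216.3 186.5]] [[278. 216.]]
0.05 0.0145 [[214.4 187.4]] [[279.3 220.3]]
top changed max col [217 217 218 218 218 218 218 219 219 219 219 219 220 220 220]
.............................................
.............................................
.............................................
.............................................
.............................................
.............................................
.............................................
.............................................
.........................
[... 746 characters left out ...]
##...###..
.................#####################..####.
...................####################..####
...................##.#.################..###
...................###.#################..###
....................#########################
......................#######################
.......................######################
........................#####################
.........................####################
.........................####################
..........................###################
...........................##################
............................#################
............................#################
............................#################
```

Request:
servo_tool([
  {"dx": 0,"dy": 0.01,"dz": 0.06,"wx": 0,"wy": 0,"wz": 0},
  {"dx": 0,"dy": 0.01,"dz": 0.12,"wx": 0,"wy": 0,"wz": 0},
  {"dx": 0,"dy": 0.0,"dz": 0.19,"wx": 0,"wy": 0,"wz": 0},
  {"dx": 0,"dy": -0.01,"dz": 0.26,"wx": 0,"wy": 0,"wz": 0},
  {"dx": 0,"dy": -0.02,"dz": 0.34,"wx": 0,"wy": 0,"wz": 0},
])

```text
time_s: 3.53
eef_pos: [0.5364, 0.0228, 0.1185]
eef_rot: [0.029, -0.05, 0.849, -0.525]
wrist_force: [0.4, 0.1, -0.3]
opening: 0.004
grasp_force: 0.0
```

```bash
python3 - <<'E'
from h import *
from st import st
st()
a=snap('top','top2');b=snap('scene','scene2'); w=snap('wrist','wrist2')
A=cv2.resize(a['frame'][160:210,200:250],(400,400),interpolation=2)
B=cv2.resize(b['frame'][165:235,220:290],(400,400),interpolation=2)
A=cv2.convertScaleAbs(A,alpha=1.8,beta=-60)
cv2.imwrite('pics/c2.png',np.hstack([A,B])[:,:,::-1])
E
```

```text
t 3.53 q [ 0.393  0.611  1.658 -1.043  1.471 -0.837] p [0.5364 0.0228 0.1185] z [ 0.103 -0.888 -0.448] y [-0.055  0.444 -0.894] F [ 0.4  0.1 -0.3] op 0.004 g 0.0
```

View pics/c2.png

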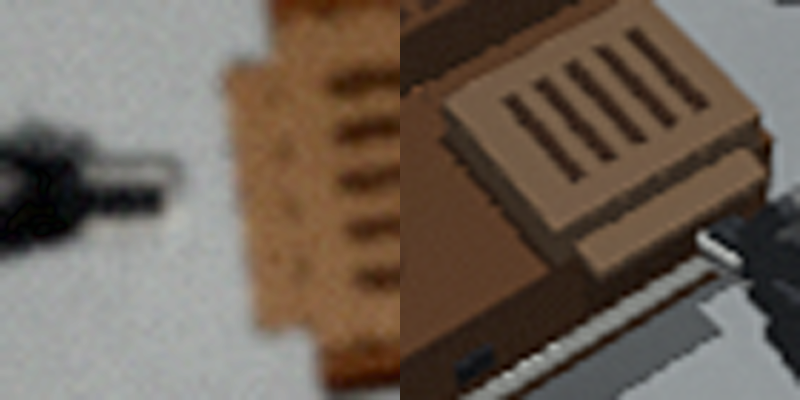

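```bash
python3 - <<'E'
from h import *
from scipy.optimize import least_squares
a,b=load('top2'),load('scene2'); p=np.array([.5364,.0228,.1185])
print(proj(a,p),proj(b,p))
for ua,ub in(((222.5,183),(272.5,206.5)),((221,183),(273,207))):
    s=least_squares(lambda P:np.r_[proj(a,P)[0]-ua,proj(b,P)[0]-ub],[.5,0,.1]);print(s.x.round(4),(s.x-p).round(4),s.fun.round(1))
# lid lip corners triangulated: far lip outer top, near lip outer top
for ua,ub in(((228.8,168.8),(220+178*.175,165+240*.175)),((232.2,200.8),(220+350*.175,165+155*.175))):
    s=least_squares(lambda P:np.r_[proj(a,P)[0]-ua,proj(b,P)[0]-ub],[.5,0,.1]);print('lip',s.x.round(4),s.fun.round(1))
c=load('wrist2');cv2.imwrite('pics/w2.png',c['frame'][:,:,::-1]);print(proj(c,p))
E
```

```text
[[230.90609821 184.09275593]] [[268.38354513 202.21367673]]
[0.5379 0.047  0.13  ] [0.0015 0.0242 0.0115] [-0.1  0.1 -0.1 -0. ]
[0.538  0.0509 0.1325] [0.0016 0.0281 0.014 ] [ 0.1 -0.1  0.1  0. ]
lip [0.5846 0.0253 0.1302] [ 1.1 -1.6  1.7  0.3]
lip [0.4893 0.0164 0.1258] [ 0.8 -1.   1.2  0.2]
[[254.65398444 218.56214102]]
```

View pics/w2.png

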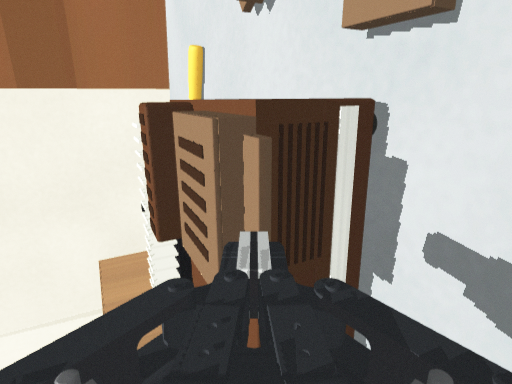

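The raised frame shows the lid untouched. The shut tips end at about top pixel (222,183), roughly 22 mm short of the lip edge at (230,183), so the real tips lie about 26 mm behind the reported TCP. I'll correct for that: go down, move in deeper, then lift.

Request:
servo_tool([
  {"dx": 0,"dy": 0.02,"dz": -0.12,"wx": 0,"wy": 0,"wz": 0},
  {"dx": 0,"dy": 0.02,"dz": -0.24,"wx": 0,"wy": 0,"wz": 0},
  {"dx": 0,"dy": 0.02,"dz": -0.36,"wx": 0,"wy": 0,"wz": 0},
  {"dx": 0,"dy": 0.0,"dz": -0.43,"wx": 0,"wy": 0,"wz": 0},
  {"dx": 0,"dy": 0.0,"dz": -0.43,"wx": 0,"wy": 0,"wz": 0},
])

```text
time_s: 4.1
eef_pos: [0.5344, 0.0214, 0.0714]
eef_rot: [0.026, -0.051, 0.849, -0.525]
wrist_force: [0.1, -0.3, 0.4]
opening: -0.001
grasp_force: 0.0
```

Request:
servo_tool([
  {"dx": 0.01,"dy": -0.08,"dz": 0,"wx": 0,"wy": 0,"wz": 0},
  {"dx": 0.02,"dy": -0.16,"dz": 0,"wx": 0,"wy": 0,"wz": 0},
  {"dx": 0.03,"dy": -0.24,"dz": 0,"wx": 0,"wy": 0,"wz": 0},
  {"dx": 0.04,"dy": -0.3,"dz": 0,"wx": 0,"wy": 0,"wz": 0},
  {"dx": 0.04,"dy": -0.3,"dz": 0,"wx": 0,"wy": 0,"wz": 0},
])

```text
time_s: 4.52
eef_pos: [0.5402, -0.0093, 0.075]
eef_rot: [0.029, -0.049, 0.849, -0.525]
wrist_force: [0.7, -0.4, 0.0]
opening: -0.001
grasp_force: 0.0
```

Request:
servo_tool([
  {"dx": 0,"dy": 0,"dz": 0.05,"wx": 0,"wy": 0,"wz": 0},
  {"dx": 0,"dy": 0,"dz": 0.1,"wx": 0,"wy": 0,"wz": 0},
  {"dx": 0,"dy": -0.01,"dz": 0.15,"wx": 0,"wy": 0,"wz": 0},
  {"dx": 0,"dy": -0.01,"dz": 0.2,"wx": 0,"wy": 0,"wz": 0},
  {"dx": 0,"dy": -0.02,"dz": 0.25,"wx": 0,"wy": 0,"wz": 0},
])

```text
time_s: 4.93
eef_pos: [0.5403, -0.0094, 0.1002]
eef_rot: [0.029, -0.05, 0.849, -0.525]
wrist_force: [-0.2, 1.3, -0.6]
opening: -0.002
grasp_force: 0.5
```

```bash
python3 - <<'E'
from h import *
from st import st
st()
a=snap('top','top3');b=snap('scene','scene3')
A=cv2.resize(a['frame'][140:220,200:280],(400,400),interpolation=2)
B=cv2.resize(b['frame'][155:235,210:290],(400,400),interpolation=2)
cv2.imwrite('pics/c3.png',np.hstack([A,B])[:,:,::-1])
for n,c in(('top',a),('scene',b)):
    d=cv2.absdiff(c['frame'],load(n+'2')['frame']).max(2)
    print(n,'lid px changed',(d[150:205,232:272]>30).sum() if n=='top' else (d[160:200,230:275]>30).sum())
E
```

```text
t 4.93 q [ 0.339  0.624  1.691 -1.081  1.413 -0.816] p [ 0.5403 -0.0094  0.1002] z [ 0.102 -0.888 -0.448] y [-0.055  0.444 -0.894] F [-0.2  1.3 -0.6] op -0.002 g 0.5
top lid px changed 27
scene lid px changed 599
```

Request:
servo_tool([
  {"dx": 0.005,"dy": -0.01,"dz": 0.13,"wx": 0,"wy": 0,"wz": 0},
  {"dx": 0.01,"dy": -0.045,"dz": 0.245,"wx": 0,"wy": 0,"wz": 0},
  {"dx": 0.015,"dy": -0.1,"dz": 0.37,"wx": 0,"wy": 0,"wz": 0},
  {"dx": 0.02,"dy": -0.16,"dz": 0.475,"wx": 0,"wy": 0,"wz": 0},
  {"dx": 0.03,"dy": -0.24,"dz": 0.57,"wx": 0,"wy": 0,"wz": 0},
])

```text
time_s: 5.45
eef_pos: [0.5436, -0.034, 0.1583]
eef_rot: [0.03, -0.05, 0.849, -0.525]
wrist_force: [0.5, 0.9, -0.5]
opening: 0.0
grasp_force: 0.3
```

Request:
servo_tool([
  {"dx": 0.01,"dy": -0.065,"dz": 0.073,"wx": 0.013,"wy": 0.0015,"wz": 0},
  {"dx": 0.015,"dy": -0.13,"dz": 0.137,"wx": 0.026,"wy": 0.003,"wz": 0},
  {"dx": 0.025,"dy": -0.205,"dz": 0.188,"wx": 0.04,"wy": 0.005,"wz": 0},
  {"dx": 0.03,"dy": -0.276,"dz": 0.232,"wx": 0.052,"wy": 0.006,"wz": 0},
  {"dx": 0.04,"dy": -0.345,"dz": 0.26,"wx": 0.065,"wy": 0.0075,"wz": 0},
])

```text
time_s: 5.87
eef_pos: [0.5473, -0.0692, 0.1841]
eef_rot: [0.024, -0.053, 0.899, -0.434]
wrist_force: [0.6, -0.1, -1.3]
opening: 0.003
grasp_force: 0.1
```

```bash
python3 - <<'E'
from h import *
from st import st
st()
a=snap('top','top4');b=snap('scene','scene4')
A=cv2.resize(a['frame'][130:230,200:300],(400,400),interpolation=2)
B=cv2.resize(b['frame'][120:240,180:300],(400,400),interpolation=2)
cv2.imwrite('pics/c4.png',np.hstack([A,B])[:,:,::-1])
E
```

```text
t 5.87 q [ 0.164  0.316  1.769 -0.949  1.295 -1.132] p [ 0.5473 -0.0692  0.1841] z [ 0.09  -0.778 -0.622] y [-0.074  0.617 -0.783] F [ 0.6 -0.1 -1.3] op 0.003 g 0.1
```

View pics/c4.png

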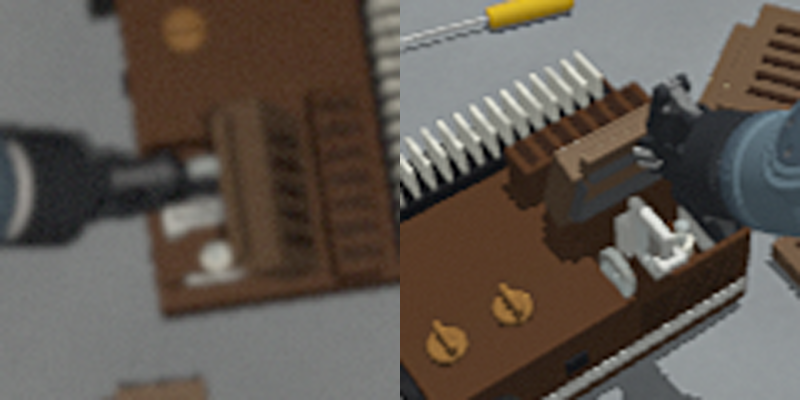

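The lid is up at roughly 65–70°, with the finger at its lip and the opening uncovered. I'll push it gently past 75°, wait, then back off.

Request:
servo_tool([
  {"dx": 0.005,"dy": -0.05,"dz": 0.015,"wx": 0.012,"wy": 0.0015,"wz": 0},
  {"dx": 0.01,"dy": -0.1,"dz": 0.03,"wx": 0.024,"wy": 0.003,"wz": 0},
  {"dx": 0.015,"dy": -0.15,"dz": 0.04,"wx": 0.036,"wy": 0.0045,"wz": 0},
  {"dx": 0.02,"dy": -0.195,"dz": 0.045,"wx": 0.05,"wy": 0.006,"wz": 0},
  {"dx": 0.025,"dy": -0.23,"dz": 0.05,"wx": 0.065,"wy": 0.0075,"wz": 0},
])

```text
time_s: 6.38
eef_pos: [0.549, -0.0913, 0.1871]
eef_rot: [0.018, -0.056, 0.939, -0.34]
wrist_force: [-0.6, 0.5, -0.1]
opening: 0.005
grasp_force: 0.0
```

Request:
servo_tool([
  {"dx": 0,"dy": -0.03,"dz": 0,"wx": 0,"wy": 0,"wz": 0},
  {"dx": 0,"dy": -0.05,"dz": 0,"wx": 0,"wy": 0,"wz": 0},
  {"dx": 0,"dy": -0.07,"dz": 0,"wx": 0,"wy": 0,"wz": 0},
  {"dx": 0,"dy": -0.07,"dz": 0,"wx": 0,"wy": 0,"wz": 0},
  {"dx": 0,"dy": -0.07,"dz": 0,"wx": 0,"wy": 0,"wz": 0},
])

```text
time_s: 6.8
eef_pos: [0.5491, -0.0978, 0.1866]
eef_rot: [0.018, -0.056, 0.938, -0.341]
wrist_force: [0.0, 0.1, 0.3]
opening: -0.001
grasp_force: 0.0
```

Request:
servo_tool([
  {"dx": 0,"dy": 0.15,"dz": 0.05,"wx": 0,"wy": 0,"wz": 0},
  {"dx": 0,"dy": 0.35,"dz": 0.15,"wx": 0,"wy": 0,"wz": 0},
  {"dx": 0,"dy": 0.55,"dz": 0.3,"wx": 0,"wy": 0,"wz": 0},
  {"dx": 0,"dy": 0.75,"dz": 0.45,"wx": 0,"wy": 0,"wz": 0},
  {"dx": 0,"dy": 0.95,"dz": 0.6,"wx": 0,"wy": 0,"wz": 0},
])

```text
time_s: 7.22
eef_pos: [0.5492, -0.0019, 0.2475]
eef_rot: [0.018, -0.056, 0.938, -0.341]
wrist_force: [0.6, -0.2, -0.4]
opening: 0.003
grasp_force: 0.0
```

```bash
python3 - <<'E'
from h import *
from st import st
p,r=st()
a=snap('top','top5');b=snap('scene','scene5')
def cr(c,x0,y0,w,h,s):
    im=cv2.resize(c['frame'][y0:y0+h,x0:x0+w],None,fx=s,fy=s,interpolation=cv2.INTER_CUBIC)[:,:,::-1].copy()
    for i in range(0,w,10):
        cv2.line(im,(i*s,0),(i*s,6),(0,255,255),1)
        if i%20==0: cv2.putText(im,str(x0+i),(i*s,16),0,.35,(0,255,255),1)
    for i in range(0,h,10):
        cv2.line(im,(0,i*s),(6,i*s),(0,255,255),1)
        if i%20==0: cv2.putText(im,str(y0+i),(8,i*s+4),0,.35,(0,255,255),1)
    return im
cv2.imwrite('pics/c5.png',np.hstack([cr(a,230,140,66,80,6),cr(b,200,120,66,80,6)]))
E
```

```text
t 7.22 q [ 0.193  0.199  1.655 -0.705  1.405 -1.334] p [ 0.5492 -0.0019  0.2475] z [ 0.072 -0.637 -0.767] y [-0.093  0.762 -0.641] F [ 0.6 -0.2 -0.4] op 0.003 g 0.0
```

View pics/c5.png

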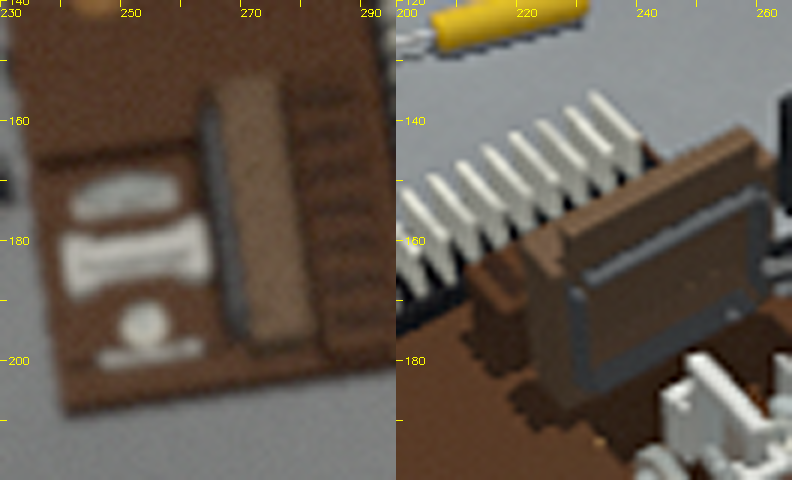

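```bash
python3 - <<'E'
from h import *
from scipy.optimize import least_squares
a,b=load('top5'),load('scene5')
L=[(a,(0,.05,.226),(265.8,156.2)),(a,(0,-.05,.226),(270.8,196.7)),(a,(.028,.06,.206),(276.3,153)),(a,(.028,-.06,.206),(282,196.5)),
(b,(0,.05,.226),(228.2,158.7)),(b,(.0045,-.05,.226),(258,141.3)),(b,(0,.06,.11),(229,186.7)),(b,(.028,.06,.206),(221.8,159.5))]
def T(p,P):
    t=p[2]; e2=np.array([np.cos(t),np.sin(t)]); e1=np.array([np.sin(t),-np.cos(t)])
    return np.r_[p[:2]+e1*P[0]+e2*P[1],P[2]]
for S in(L,L[:4],L[4:]):
    s=least_squares(lambda p:np.concatenate([proj(c,T(p,P))[0]-u for c,P,u in S]),[.55,-.09,.117],loss='soft_l1')
    print(s.x.round(4),s.fun.reshape(-1,2).round(1).tolist(),'lipmid',T(s.x,(.0045,0,.226)).round(4))
E
```

```text
[ 0.5473 -0.0842  0.1212] [[0.8, 0.3], [0.6, -4.0], [-0.4, 0.2], [-0.3, -0.6], [1.1, -0.3], [2.4, 0.1], [0.0, 1.4], [-0.9, -0.8]] lipmid [ 0.5479 -0.0887  0.226 ]
[ 0.5462 -0.0837  0.1196] [[0.7, 0.7], [0.4, -3.5], [-0.6, 0.6], [-0.5, -0.1]] lipmid [ 0.5467 -0.0882  0.226 ]
[ 0.5491 -0.0863  0.1625] [[0.6, -0.1], [0.9, -0.6], [-0.4, 1.6], [-1.7, -0.3]] lipmid [ 0.5498 -0.0907  0.226 ]
```

Request:
servo_tool([
  {"dx": 0,"dy": 0.0,"dz": 0.15,"wx": 0.036,"wy": 0.004,"wz": 0},
  {"dx": 0,"dy": 0,"dz": 0.3,"wx": 0.072,"wy": 0.008,"wz": 0},
  {"dx": 0,"dy": 0,"dz": 0.45,"wx": 0.108,"wy": 0.012,"wz": 0},
  {"dx": 0,"dy": -0.1,"dz": 0.55,"wx": 0.144,"wy": 0.017,"wz": 0},
  {"dx": 0,"dy": -0.2,"dz": 0.55,"wx": 0.18,"wy": 0.021,"wz": 0},
], jaw=0.45)

```text
time_s: 7.73
eef_pos: [0.5511, -0.0232, 0.3059]
eef_rot: [0.006, -0.06, 0.996, -0.061]
wrist_force: [-0.2, -0.1, -0.0]
opening: 0.447
grasp_force: 0.0
```

Request:
servo_tool([
  {"dx": 0,"dy": -0.15,"dz": 0,"wx": 0.02,"wy": 0.002,"wz": 0},
  {"dx": 0,"dy": -0.35,"dz": 0,"wx": 0.04,"wy": 0.005,"wz": 0},
  {"dx": 0,"dy": -0.55,"dz": -0.1,"wx": 0.041,"wy": 0.005,"wz": 0},
  {"dx": -0.01,"dy": -0.67,"dz": -0.3,"wx": 0.041,"wy": 0.005,"wz": 0},
  {"dx": -0.01,"dy": -0.67,"dz": -0.45,"wx": 0.041,"wy": 0.005,"wz": 0},
])

```text
time_s: 8.15
eef_pos: [0.5477, -0.0937, 0.2553]
eef_rot: [-0.002, -0.057, 0.998, 0.001]
wrist_force: [1.0, 0.1, -1.0]
opening: 0.448
grasp_force: 0.0
```

```bash
python3 - <<'E'
from h import *
from st import st
p,r=st(); z=r.as_matrix()[:,2]
a=snap('top','top6');b=snap('scene','scene6');w=snap('wrist','wrist6')
e1=np.array([.121,-.993,0])
for nm,c in(('t',a),('s',b),('w',w)):
    print(nm,'lip mid/ends',proj(c,[[.548,-.089,.226],[.548-.05,-.089-.006,.226],[.598,-.083,.226]]).round(0).tolist(),'tip',proj(c,[p-.026*z,p-.026*z+.019*e1,p-.026*z-.019*e1]).round(0).tolist())
E
```

```text
t 8.15 q [-0.383  0.099  1.584  0.     1.464 -2.068] p [ 0.5477 -0.0937  0.2553] z [-0.005  0.002 -1.   ] y [-0.114  0.993  0.003] F [ 1.   0.1 -1. ] op 0.448 g 0.0
t lip mid/ends [[271.0, 174.0], [273.0, 193.0], [268.0, 156.0]] tip [[274.0, 171.0], [281.0, 170.0], [266.0, 172.0]]
s lip mid/ends [[245.0, 149.0], [260.0, 141.0], [228.0, 157.0]] tip [[243.0, 132.0], [239.0, 128.0], [247.0, 137.0]]
w lip mid/ends [[253.0, 208.0], [253.0, 133.0], [254.0, 274.0]] tip [[245.0, 244.0], [208.0, 244.0], [282.0, 244.0]]
```

```bash
python3 - <<'E'
from h import *
from st import st
p,r=st(); R_=r.as_matrix()
w=snap('wrist','wrist7'); im=w['frame'].astype(float)
for r0,r1 in((135,150),(160,175),(180,195)):
    print(r0,[tuple(int(v) for v in im[r0:r1,c:c+3].mean((0,1))) for c in range(215,300,3)])
for e in(0,.009,.028): 
    q=np.array([.5477+.121*e-.03,-.0842-.993*e-.0036,.226 if e<.01 else .206]); print('pred X',e,proj(w,q).round(1))
print('finger pred',[proj(w,p-.03*R_[:,2]+s*.019*R_[:,1]).round(0).tolist() for s in(-1,1)])
E
```

```text
t 8.3 q [-3.790e-01  9.800e-02  1.584e+00  1.000e-03  1.467e+00 -2.067e+00] p [ 0.5472 -0.0904  0.2553] z [-0.007  0.004 -1.   ] y [-0.117  0.993  0.005] F [0.5 0.2 0.3] op 0.449 g 0.0
135 [(99, 67, 47), (175, 139, 106), (167, 133, 101), (188, 151, 117), (188, 152, 117), (188, 152, 117), (188, 152, 117), (188, 152, 117), (188, 152, 118), (169, 135, 103), (161, 129, 99), (160, 128, 98), (145, 116, 88), (116, 92, 71), (73, 70, 69), (72, 72, 73), (78, 69, 64), (68, 49, 39), (67, 46, 33), (67, 46, 33), (68, 46, 34), (68, 46, 34), (72, 49, 36), (88, 59, 42), (116, 94, 77), (158, 146, 131), (170, 164, 153), (195, 189, 183), (193, 187, 183)]
160 [(115, 76, 53), (134, 103, 78), (173, 137, 104), (172, 136, 103), (181, 144, 109), (180, 143, 108), (181, 144, 109), (178, 142, 108), (152, 121, 92), (117, 93, 70), (89, 70, 55), (90, 71, 55), (90, 72, 56), (90, 71, 55), (75, 70, 65), (71, 73, 74), (70, 71, 73), (133, 132, 126), (216, 218, 211), (229, 231, 226), (199, 202, 195), (233, 234, 229), (228, 231, 227), (217, 221, 216), (217, 221, 215), (219, 222, 217), (215, 219, 214), (217, 221, 216), (217, 221, 216)]
180 [(129, 87, 61), (106, 76, 55), (175, 138, 105), (163, 128, 97), (163, 129, 97), (123, 97, 74), (95, 75, 58), (88, 70, 54), (88, 69, 54), (87, 69, 53), (87, 69, 54), (90, 71, 55), (90, 72, 56), (90, 71, 55), (77, 70, 63), (70, 73, 73), (70, 71, 72), (104, 81, 67), (146, 118, 101), (140, 118, 104), (202, 191, 179), (206, 195, 185), (204, 195, 185), (204, 195, 184), (205, 196, 186), (203, 194, 184), (200, 191, 180), (201, 192, 181), (202, 194, 183)]
pred X 0 [[260.3 162.5]]
pred X 0.009 [[246.6 162.5]]
pred X 0.028 [[220.5 156.8]]
finger pred [[[213.0, 244.0]], [[288.0, 244.0]]]
```

Request:
servo_tool([
  {"dx": 0,"dy": 0,"dz": -0.18,"wx": 0,"wy": 0,"wz": 0},
  {"dx": 0,"dy": 0,"dz": -0.36,"wx": 0,"wy": 0,"wz": 0},
  {"dx": 0,"dy": 0,"dz": -0.5,"wx": 0,"wy": 0,"wz": 0},
  {"dx": 0,"dy": 0,"dz": -0.6,"wx": 0,"wy": 0,"wz": 0},
  {"dx": 0,"dy": 0,"dz": -0.66,"wx": 0,"wy": 0,"wz": 0},
], jaw=0.4)

```text
time_s: 8.77
eef_pos: [0.5487, -0.0897, 0.1911]
eef_rot: [-0.001, -0.06, 0.998, 0.002]
wrist_force: [-0.2, -0.1, -0.5]
opening: 0.401
grasp_force: 0.0
```

```bash
python3 st.py
```

```text
t 8.77 q [-3.770e-01  1.480e-01  1.660e+00  2.000e-03  1.338e+00 -2.068e+00] p [ 0.5487 -0.0897  0.1911] z [-0.003  0.003 -1.   ] y [-0.12   0.993  0.003] F [-0.2 -0.1 -0.5] op 0.401 g 0.0
```

Now I'll close the jaw.

Request:
servo_tool([
  {"dx": 0,"dy": 0,"dz": 0,"wx": 0,"wy": 0,"wz": 0},
  {"dx": 0,"dy": 0,"dz": 0,"wx": 0,"wy": 0,"wz": 0},
  {"dx": 0,"dy": 0,"dz": 0,"wx": 0,"wy": 0,"wz": 0},
  {"dx": 0,"dy": 0,"dz": 0,"wx": 0,"wy": 0,"wz": 0},
  {"dx": 0,"dy": 0,"dz": 0,"wx": 0,"wy": 0,"wz": 0},
], jaw=0.0)

```text
time_s: 9.18
eef_pos: [0.5492, -0.0904, 0.1925]
eef_rot: [-0.001, -0.059, 0.998, 0.001]
wrist_force: [-1.1, -0.3, 2.1]
opening: 0.045
grasp_force: 59.2
```

Request:
servo_tool([
  {"dx": 0,"dy": 0,"dz": 0,"wx": 0,"wy": 0,"wz": 0},
  {"dx": 0,"dy": 0,"dz": 0,"wx": 0,"wy": 0,"wz": 0},
  {"dx": 0,"dy": 0,"dz": 0.03,"wx": 0,"wy": 0,"wz": 0},
  {"dx": 0,"dy": 0,"dz": 0.06,"wx": 0,"wy": 0,"wz": 0},
  {"dx": 0,"dy": 0,"dz": 0.1,"wx": 0,"wy": 0,"wz": 0},
])

```text
time_s: 9.6
eef_pos: [0.5481, -0.0901, 0.2011]
eef_rot: [-0.002, -0.059, 0.998, 0.002]
wrist_force: [-0.2, -0.5, -2.7]
opening: 0.04
grasp_force: 58.7
```

```bash
python3 - <<'E'
from h import *
from st import st
st(); w=snap('wrist','wrist8');b=snap('scene','scene8')
d=cv2.absdiff(b['frame'],load('scene5')['frame']).max(2)[130:195,195:270]
print((d>30).sum())
E
```

```text
t 9.6 q [-3.780e-01  1.390e-01  1.650e+00  2.000e-03  1.358e+00 -2.068e+00] p [ 0.5481 -0.0901  0.2011] z [-0.004  0.004 -1.   ] y [-0.119  0.993  0.004] F [-0.2 -0.5 -2.7] op 0.04 g 58.7
1240
```

Request:
servo_tool([
  {"dx": 0,"dy": 0,"dz": 0.08,"wx": 0,"wy": 0,"wz": 0},
  {"dx": 0,"dy": 0,"dz": 0.18,"wx": 0,"wy": 0,"wz": 0},
  {"dx": 0,"dy": 0,"dz": 0.3,"wx": 0,"wy": 0,"wz": 0},
  {"dx": 0,"dy": 0.03,"dz": 0.42,"wx": 0,"wy": 0,"wz": 0},
  {"dx": 0,"dy": 0.1,"dz": 0.5,"wx": 0,"wy": 0,"wz": 0},
])

```text
time_s: 10.12
eef_pos: [0.5495, -0.0809, 0.2542]
eef_rot: [0.0, -0.059, 0.998, 0.001]
wrist_force: [0.9, -0.0, -2.9]
opening: 0.043
grasp_force: 59.0
```

Request:
servo_tool([
  {"dx": -0.02,"dy": 0.14,"dz": 0.05,"wx": 0,"wy": 0,"wz": 0},
  {"dx": -0.05,"dy": 0.32,"dz": 0.08,"wx": 0,"wy": 0,"wz": 0},
  {"dx": -0.08,"dy": 0.52,"dz": 0.1,"wx": 0,"wy": 0,"wz": 0},
  {"dx": -0.1,"dy": 0.72,"dz": 0.1,"wx": 0,"wy": 0,"wz": 0},
  {"dx": -0.13,"dy": 0.92,"dz": 0.1,"wx": 0,"wy": 0,"wz": 0},
])

```text
time_s: 10.53
eef_pos: [0.5352, 0.0139, 0.262]
eef_rot: [-0.001, -0.06, 0.998, 0.002]
wrist_force: [-0.2, 0.1, -2.4]
opening: 0.041
grasp_force: 59.1
```

Request:
servo_tool([
  {"dx": -0.03,"dy": 0.2,"dz": 0,"wx": 0,"wy": 0,"wz": -0.005},
  {"dx": -0.06,"dy": 0.4,"dz": 0,"wx": 0,"wy": 0,"wz": -0.01},
  {"dx": -0.09,"dy": 0.6,"dz": 0,"wx": 0,"wy": 0,"wz": -0.015},
  {"dx": -0.12,"dy": 0.8,"dz": 0,"wx": 0,"wy": 0,"wz": -0.02},
  {"dx": -0.15,"dy": 1.0,"dz": 0,"wx": 0,"wy": 0,"wz": -0.025},
])

```text
time_s: 10.95
eef_pos: [0.5197, 0.114, 0.2618]
eef_rot: [-0.001, -0.02, 1.0, 0.002]
wrist_force: [-0.4, -0.9, -1.5]
opening: 0.044
grasp_force: 59.1
```

```bash
python3 st.py
```

```text
t 10.95 q [-0.01   0.038  1.636  0.004  1.471 -1.621] p [0.5197 0.114  0.2618] z [-0.003  0.004 -1.   ] y [-0.04   0.999  0.004] F [-0.4 -0.9 -1.5] op 0.044 g 59.1
```

Request:
servo_tool([
  {"dx": -0.02,"dy": 0.2,"dz": 0,"wx": 0,"wy": 0,"wz": -0.006},
  {"dx": -0.04,"dy": 0.4,"dz": 0,"wx": 0,"wy": 0,"wz": -0.012},
  {"dx": -0.06,"dy": 0.6,"dz": 0,"wx": 0,"wy": 0,"wz": -0.018},
  {"dx": -0.08,"dy": 0.8,"dz": 0,"wx": 0,"wy": 0,"wz": -0.024},
  {"dx": -0.1,"dy": 1.0,"dz": 0,"wx": 0,"wy": 0,"wz": -0.03},
])

```text
time_s: 11.37
eef_pos: [0.5095, 0.2139, 0.2618]
eef_rot: [-0.001, 0.027, 1.0, 0.002]
wrist_force: [0.5, -0.9, -1.4]
opening: 0.038
grasp_force: 59.1
```

Request:
servo_tool([
  {"dx": -0.02,"dy": 0.2,"dz": -0.05,"wx": 0,"wy": 0,"wz": -0.005},
  {"dx": -0.05,"dy": 0.4,"dz": -0.12,"wx": 0,"wy": 0,"wz": -0.01},
  {"dx": -0.08,"dy": 0.6,"dz": -0.2,"wx": 0,"wy": 0,"wz": -0.015},
  {"dx": -0.11,"dy": 0.8,"dz": -0.3,"wx": 0,"wy": 0,"wz": -0.02},
  {"dx": -0.14,"dy": 1.0,"dz": -0.4,"wx": 0,"wy": 0,"wz": -0.02},
])

```text
time_s: 11.78
eef_pos: [0.4954, 0.3139, 0.2215]
eef_rot: [-0.001, 0.058, 0.998, 0.002]
wrist_force: [0.7, -0.9, -1.7]
opening: 0.044
grasp_force: 59.1
```

Request:
servo_tool([
  {"dx": -0.02,"dy": 0.2,"dz": -0.15,"wx": 0,"wy": 0,"wz": 0},
  {"dx": -0.04,"dy": 0.4,"dz": -0.3,"wx": 0,"wy": 0,"wz": 0},
  {"dx": -0.05,"dy": 0.58,"dz": -0.45,"wx": 0,"wy": 0,"wz": 0},
  {"dx": -0.05,"dy": 0.61,"dz": -0.6,"wx": 0,"wy": 0,"wz": 0},
  {"dx": -0.05,"dy": 0.61,"dz": -0.75,"wx": 0,"wy": 0,"wz": 0},
])

```text
time_s: 12.2
eef_pos: [0.49, 0.3753, 0.1459]
eef_rot: [-0.001, 0.057, 0.998, 0.002]
wrist_force: [-0.1, -0.5, -1.9]
opening: 0.042
grasp_force: 58.7
```

Request:
servo_tool([
  {"dx": 0,"dy": 0,"dz": -0.1,"wx": 0,"wy": 0,"wz": 0},
  {"dx": 0,"dy": 0,"dz": -0.2,"wx": 0,"wy": 0,"wz": 0},
  {"dx": 0,"dy": 0,"dz": -0.3,"wx": 0,"wy": 0,"wz": 0},
  {"dx": 0,"dy": 0,"dz": -0.4,"wx": 0,"wy": 0,"wz": 0},
  {"dx": 0,"dy": 0,"dz": -0.45,"wx": 0,"wy": 0,"wz": 0},
])

```text
time_s: 12.62
eef_pos: [0.4911, 0.3724, 0.1002]
eef_rot: [-0.002, 0.059, 0.998, 0.002]
wrist_force: [0.1, -0.6, -2.3]
opening: 0.041
grasp_force: 59.2
```

```bash
python3 - <<'E'
from h import *
from st import st
st(); a=snap('top','top9');b=snap('scene','scene9'); st()
A=cv2.resize(a['frame'][160:245,85:165],(400,425),interpolation=2)
B=cv2.resize(b['frame'][210:370,250:410],(400,425),interpolation=2)
cv2.imwrite('pics/c9.png',np.hstack([A,B])[:,:,::-1])
E
```

```text
t 12.62 q [ 0.454  0.371  1.579  0.005  1.193 -1.001] p [0.4911 0.3724 0.1002] z [-0.003  0.003 -1.   ] y [0.117 0.993 0.003] F [ 0.1 -0.6 -2.3] op 0.041 g 59.2
t 12.72 q [ 0.454  0.371  1.579  0.005  1.194 -1.002] p [0.491  0.3722 0.1004] z [-0.004  0.003 -1.   ] y [0.117 0.993 0.002] F [-0.7 -0.2 -2.1] op 0.038 g 59.1
```

Request:
servo_tool([
  {"dx": 0,"dy": 0,"dz": -0.04,"wx": 0,"wy": 0,"wz": 0},
  {"dx": 0,"dy": 0,"dz": -0.07,"wx": 0,"wy": 0,"wz": 0},
  {"dx": 0,"dy": 0,"dz": -0.1,"wx": 0,"wy": 0,"wz": 0},
  {"dx": 0,"dy": 0,"dz": -0.12,"wx": 0,"wy": 0,"wz": 0},
  {"dx": 0,"dy": 0,"dz": -0.13,"wx": 0,"wy": 0,"wz": 0},
])

```text
time_s: 13.13
eef_pos: [0.4916, 0.3727, 0.0882]
eef_rot: [-0.001, 0.058, 0.998, 0.002]
wrist_force: [0.1, -0.2, -2.4]
opening: 0.039
grasp_force: 59.2
```

Request:
servo_tool([
  {"dx": 0,"dy": 0,"dz": -0.005,"wx": 0,"wy": 0,"wz": 0},
  {"dx": 0,"dy": 0,"dz": -0.01,"wx": 0,"wy": 0,"wz": 0},
  {"dx": 0,"dy": 0,"dz": -0.015,"wx": 0,"wy": 0,"wz": 0},
  {"dx": 0,"dy": 0,"dz": -0.02,"wx": 0,"wy": 0,"wz": 0},
  {"dx": 0,"dy": 0,"dz": -0.02,"wx": 0,"wy": 0,"wz": 0},
])

```text
time_s: 13.55
eef_pos: [0.4917, 0.3731, 0.0869]
eef_rot: [-0.001, 0.058, 0.998, 0.002]
wrist_force: [-1.6, 1.5, 1.0]
opening: 0.038
grasp_force: 60.8
```

Request:
servo_tool([
  {"dx": 0,"dy": 0,"dz": -0.003,"wx": 0,"wy": 0,"wz": 0},
  {"dx": 0,"dy": 0,"dz": -0.005,"wx": 0,"wy": 0,"wz": 0},
  {"dx": 0,"dy": 0,"dz": -0.008,"wx": 0,"wy": 0,"wz": 0},
  {"dx": 0,"dy": 0,"dz": -0.008,"wx": 0,"wy": 0,"wz": 0},
  {"dx": 0,"dy": 0,"dz": -0.008,"wx": 0,"wy": 0,"wz": 0},
])

```text
time_s: 13.97
eef_pos: [0.4918, 0.3735, 0.0867]
eef_rot: [-0.001, 0.058, 0.998, 0.002]
wrist_force: [-4.0, 0.9, 4.9]
opening: 0.041
grasp_force: 63.4
```

Request:
servo_tool([
  {"dx": 0,"dy": 0,"dz": 0,"wx": 0,"wy": 0,"wz": 0},
  {"dx": 0,"dy": 0,"dz": 0,"wx": 0,"wy": 0,"wz": 0},
  {"dx": 0,"dy": 0,"dz": 0,"wx": 0,"wy": 0,"wz": 0},
  {"dx": 0,"dy": 0,"dz": 0,"wx": 0,"wy": 0,"wz": 0},
  {"dx": 0,"dy": 0,"dz": 0,"wx": 0,"wy": 0,"wz": 0},
], jaw=0.4)

```text
time_s: 14.38
eef_pos: [0.4917, 0.3725, 0.0855]
eef_rot: [-0.001, 0.058, 0.998, 0.002]
wrist_force: [-0.4, 0.9, -0.4]
opening: 0.397
grasp_force: 0.0
```

Request:
servo_tool([
  {"dx": 0,"dy": 0,"dz": 0.1,"wx": 0,"wy": 0,"wz": 0},
  {"dx": 0,"dy": 0,"dz": 0.3,"wx": 0,"wy": 0,"wz": 0},
  {"dx": 0,"dy": 0,"dz": 0.5,"wx": 0,"wy": 0,"wz": 0},
  {"dx": 0,"dy": 0,"dz": 0.75,"wx": 0,"wy": 0,"wz": 0},
  {"dx": 0,"dy": 0,"dz": 1.0,"wx": 0,"wy": 0,"wz": 0},
])

```text
time_s: 14.8
eef_pos: [0.4914, 0.3726, 0.1871]
eef_rot: [-0.001, 0.058, 0.998, 0.002]
wrist_force: [0.3, 0.5, 1.2]
opening: 0.401
grasp_force: 0.0
```

Request:
servo_tool([
  {"dx": 0.02,"dy": -0.2,"dz": 0.15,"wx": 0,"wy": 0,"wz": 0.01},
  {"dx": 0.04,"dy": -0.4,"dz": 0.3,"wx": 0,"wy": 0,"wz": 0.02},
  {"dx": 0.06,"dy": -0.6,"dz": 0.4,"wx": 0,"wy": 0,"wz": 0.03},
  {"dx": 0.08,"dy": -0.8,"dz": 0.4,"wx": 0,"wy": 0,"wz": 0.04},
  {"dx": 0.1,"dy": -1.0,"dz": 0.4,"wx": 0,"wy": 0,"wz": 0.05},
])

```text
time_s: 15.22
eef_pos: [0.5023, 0.272, 0.2277]
eef_rot: [0.0, -0.021, 1.0, 0.002]
wrist_force: [-0.1, 0.5, 0.1]
opening: 0.401
grasp_force: 0.0
```

```bash
python3 - <<'E'
from h import *
from st import st
st(); a=snap('top','top10');b=snap('scene','scene10')
# predicted standing lid outline vs image: check brown mask
t=-.115; e2=np.array([np.cos(t),np.sin(t)]); e1=np.array([np.sin(t),-np.cos(t)]); o=np.array([.4915,.3725])-.0045*e1
def T(X,Y,Z): return np.r_[o+e1*X+e2*Y,Z]
for nm,c in(('top',a),('scene',b)):
    print(nm,[proj(c,T(*P))[0].round(0).tolist() for P in((0,.05,.12),(0,-.05,.12),(.028,.06,.1),(.028,-.06,.1),(0,.06,.004))])
    f_=c['frame'].astype(int); m=(f_[:,:,0]-f_[:,:,2]>20)&(f_[:,:,0]>60)
    f0=load(nm+'0')['frame'].astype(int); m&=~((f0[:,:,0]-f0[:,:,2])>20)
    k,lab,s,cen=cv2.connectedComponentsWithStats(m.astype(np.uint8))
    for i in range(1,k):
        if s[i,4]>60: print(' blob',s[i].tolist(),cen[i].round(0).tolist())
E
```

```text
t 15.22 q [ 0.286  0.147  1.586  0.004  1.407 -1.327] p [0.5023 0.272  0.2277] z [ 0.     0.004 -1.   ] y [-0.042  0.999  0.004] F [-0.1  0.5  0.1] op 0.401 g 0.0
top [[112.0, 183.0], [106.0, 217.0], [124.0, 181.0], [118.0, 221.0], [123.0, 185.0]]
 blob [34, 1, 13, 18, 64] [40.0, 10.0]
 blob [208, 0, 18, 15, 63] [217.0, 7.0]
 blob [235, 3, 20, 21, 76] [247.0, 15.0]
 blob [83, 4, 22, 25, 115] [93.0, 16.0]
 blob [129, 4, 15, 19, 64] [135.0, 13.0]
 blob [299, 15, 25, 17, 90] [311.0, 23.0]
 blob [29, 21, 19, 20, 63] [38.0, 31.0]
 blob [235, 24, 28, 14, 82] [246.0, 29.0]
 blob [15, 44, 19, 15, 63] [23.0, 51.0]
 blob [191, 65, 25, 12, 86] [203.0, 70.0]
 blob [483, 72, 20, 17, 67] [493.0, 81.0]
 blob [482, 95, 30, 34, 152] [498.0, 112.0]
 blob [107, 199, 11, 22, 156] [112.0, 211.0]
 blob [1, 280, 28, 97, 1785] [15.0, 327.0]
 blob [39, 299, 14, 6, 62] [46.0, 301.0]
scene [[343.0, 317.0], [382.0, 300.0], [331.0, 310.0], [377.0, 291.0], [331.0, 334.0]]
 blob [332, 293, 51, 31, 565] [357.0, 307.0]
```

Request:
servo_tool([
  {"dx": 0.04,"dy": -0.2,"dz": 0,"wx": 0,"wy": 0,"wz": -0.038},
  {"dx": 0.08,"dy": -0.4,"dz": 0,"wx": 0,"wy": 0,"wz": -0.077},
  {"dx": 0.12,"dy": -0.6,"dz": 0,"wx": 0,"wy": 0,"wz": -0.116},
  {"dx": 0.16,"dy": -0.75,"dz": 0,"wx": 0,"wy": 0,"wz": -0.155},
  {"dx": 0.19,"dy": -0.75,"dz": 0,"wx": 0,"wy": 0,"wz": -0.193},
])

```text
time_s: 15.73
eef_pos: [0.5211, 0.1959, 0.2262]
eef_rot: [-0.0, 0.283, 0.959, 0.002]
wrist_force: [0.3, 1.2, -0.3]
opening: 0.401
grasp_force: 0.0
```

Request:
servo_tool([
  {"dx": 0,"dy": 0,"dz": 0,"wx": 0,"wy": 0,"wz": -0.038},
  {"dx": 0,"dy": 0,"dz": 0,"wx": 0,"wy": 0,"wz": -0.077},
  {"dx": 0,"dy": 0,"dz": 0,"wx": 0,"wy": 0,"wz": -0.116},
  {"dx": 0,"dy": 0,"dz": 0,"wx": 0,"wy": 0,"wz": -0.155},
  {"dx": 0,"dy": 0,"dz": 0,"wx": 0,"wy": 0,"wz": -0.193},
])

```text
time_s: 16.15
eef_pos: [0.5207, 0.1984, 0.2262]
eef_rot: [0.0, 0.556, 0.831, 0.002]
wrist_force: [-0.6, -0.1, -0.0]
opening: 0.401
grasp_force: 0.0
```

Request:
servo_tool([
  {"dx": 0,"dy": 0,"dz": 0,"wx": 0,"wy": 0,"wz": -0.05},
  {"dx": 0,"dy": 0,"dz": 0,"wx": 0,"wy": 0,"wz": -0.09},
  {"dx": 0,"dy": 0,"dz": 0,"wx": 0,"wy": 0,"wz": -0.13},
  {"dx": 0,"dy": 0,"dz": 0,"wx": 0,"wy": 0,"wz": -0.165},
  {"dx": 0,"dy": 0,"dz": 0,"wx": 0,"wy": 0,"wz": -0.193},
])

```text
time_s: 16.57
eef_pos: [0.5206, 0.1985, 0.2261]
eef_rot: [0.001, 0.779, 0.627, 0.002]
wrist_force: [0.6, 1.2, -0.1]
opening: 0.402
grasp_force: 0.0
```

Request:
servo_tool([
  {"dx": 0,"dy": 0,"dz": 0,"wx": 0,"wy": 0,"wz": 0},
  {"dx": 0,"dy": 0,"dz": 0,"wx": 0,"wy": 0,"wz": 0},
  {"dx": 0,"dy": 0,"dz": 0,"wx": 0,"wy": 0,"wz": 0},
  {"dx": 0,"dy": 0,"dz": 0,"wx": 0,"wy": 0,"wz": 0},
  {"dx": 0,"dy": 0,"dz": 0,"wx": 0,"wy": 0,"wz": 0},
])

```text
time_s: 16.98
eef_pos: [0.5206, 0.1978, 0.2257]
eef_rot: [0.001, 0.776, 0.63, 0.002]
wrist_force: [-0.9, 1.0, 0.4]
opening: 0.402
grasp_force: 0.0
```

```bash
python3 - <<'E'
from h import *
from st import st
p,r=st(); w=snap('wrist','wristR')
def tf(p,P):
    c,s=np.cos(p[2]),np.sin(p[2]); return np.array([p[0]+c*P[0]-s*P[1],p[1]+s*P[0]+c*P[1],P[2]])
R0=[.5212,.1969,1.3708]
for X in(-.032,.032):
    print([proj(w,tf(R0,(X,Y,.035)))[0].round(0).tolist() for Y in(-.0345,-.0115,.0115,.0345)])
print('tip',proj(w,p-.026*r.as_matrix()[:,2]).round(0))
E
```

```text
t 16.98 q [1.490e-01 1.150e-01 1.626e+00 1.000e-03 1.397e+00 3.560e-01] p [0.5206 0.1978 0.2257] z [ 0.004  0.002 -1.   ] y [ 0.979 -0.205  0.003] F [-0.9  1.   0.4] op 0.402 g 0.0
[[282.0, 186.0], [263.0, 186.0], [244.0, 186.0], [225.0, 186.0]]
[[283.0, 132.0], [263.0, 132.0], [243.0, 132.0], [223.0, 132.0]]
tip [[253. 244.]]
```

Request:
servo_tool([
  {"dx": 0.02,"dy": -0.2,"dz": 0,"wx": 0,"wy": 0,"wz": 0.01},
  {"dx": 0.04,"dy": -0.4,"dz": 0,"wx": 0,"wy": 0,"wz": 0.02},
  {"dx": 0.06,"dy": -0.6,"dz": 0,"wx": 0,"wy": 0,"wz": 0.03},
  {"dx": 0.08,"dy": -0.8,"dz": 0,"wx": 0,"wy": 0,"wz": 0.04},
  {"dx": 0.1,"dy": -1.0,"dz": 0,"wx": 0,"wy": 0,"wz": 0.05},
], jaw=0.3)

```text
time_s: 17.45
eef_pos: [0.5306, 0.0969, 0.2257]
eef_rot: [0.0, 0.724, 0.69, 0.002]
wrist_force: [0.1, 0.2, -0.2]
opening: 0.299
grasp_force: 0.0
```

Request:
servo_tool([
  {"dx": 0.02,"dy": -0.2,"dz": 0,"wx": 0,"wy": 0,"wz": 0.01},
  {"dx": 0.04,"dy": -0.4,"dz": 0,"wx": 0,"wy": 0,"wz": 0.02},
  {"dx": 0.06,"dy": -0.6,"dz": 0,"wx": 0,"wy": 0,"wz": 0.03},
  {"dx": 0.08,"dy": -0.8,"dz": 0,"wx": 0,"wy": 0,"wz": 0.04},
  {"dx": 0.1,"dy": -1.0,"dz": 0,"wx": 0,"wy": 0,"wz": 0.058},
])

```text
time_s: 17.87
eef_pos: [0.5406, -0.0033, 0.2257]
eef_rot: [0.0, 0.658, 0.753, 0.002]
wrist_force: [0.5, -0.4, -0.1]
opening: 0.299
grasp_force: 0.0
```

Request:
servo_tool([
  {"dx": 0.01,"dy": -0.15,"dz": 0,"wx": 0,"wy": 0,"wz": 0},
  {"dx": 0.02,"dy": -0.3,"dz": 0,"wx": 0,"wy": 0,"wz": 0},
  {"dx": 0.03,"dy": -0.38,"dz": 0,"wx": 0,"wy": 0,"wz": 0},
  {"dx": 0.03,"dy": -0.38,"dz": 0,"wx": 0,"wy": 0,"wz": 0},
  {"dx": 0.03,"dy": -0.38,"dz": 0,"wx": 0,"wy": 0,"wz": 0},
])

```text
time_s: 18.28
eef_pos: [0.5436, -0.0402, 0.2256]
eef_rot: [0.0, 0.659, 0.752, 0.002]
wrist_force: [-0.0, 0.5, 0.0]
opening: 0.299
grasp_force: 0.0
```

```bash
python3 - <<'E'
from h import *
from st import st
p,r=st(); w=snap('wrist','wristF'); wr=load('wristR')
print('tip',proj(w,p-.026*r.as_matrix()[:,2]).round(0))
t=-1.4356;ex=np.array([np.cos(t),np.sin(t),0]);ey=np.array([-np.sin(t),np.cos(t),0]);o=np.array([.5435,-.0395,.13])
for sx in(-.026,0,.026): print('filter',[proj(w,o+sx*ex+sy*ey)[0].round(1).tolist() for sy in(-.004,.004)])
g=wr['frame'].astype(float).mean(2)
for r0,r1 in((138,150),(150,162),(162,174)): print(r0,g[r0:r1,214:294].mean(0).round(0).astype(int).tolist())
def cr(c,x0,y0,wd,h,s):
    im=cv2.resize(c['frame'][y0:y0+h,x0:x0+wd],None,fx=s,fy=s,interpolation=cv2.INTER_CUBIC)[:,:,::-1].copy()
    for i in range(0,wd,10):
        cv2.line(im,(i*s,0),(i*s,6),(0,0,255),1)
        if i%20==0: cv2.putText(im,str(x0+i),(i*s,16),0,.35,(0,0,255),1)
    for i in range(0,h,10):
        cv2.line(im,(0,i*s),(6,i*s),(0,0,255),1)
        if i%20==0: cv2.putText(im,str(y0+i),(8,i*s+4),0,.35,(0,0,255),1)
    return im
cv2.imwrite('pics/cF.png',np.hstack([cr(w,180,100,130,145,4)[:580],np.vstack([cr(wr,208,115,90,90,3),np.zeros((310,270,3),np.uint8)])]))
E
```

```text
t 18.28 q [-0.294  0.089  1.654  0.004  1.396 -0.426] p [ 0.5436 -0.0402  0.2256] z [ 0.003  0.003 -1.   ] y [0.991 0.131 0.003] F [-0.   0.5  0. ] op 0.299 g 0.0
tip [[252. 244.]]
filter [[247.4, 150.6], [256.7, 150.6]]
filter [[247.7, 179.8], [256.7, 179.8]]
filter [[247.9, 207.5], [256.8, 207.5]]
138 [101, 101, 101, 101, 99, 92, 83, 91, 93, 92, 89, 87, 83, 78, 69, 71, 80, 82, 80, 81, 81, 82, 82, 82, 82, 91, 138, 170, 179, 177, 164, 151, 135, 105, 75, 80, 87, 127, 160, 139, 138, 131, 132, 132, 127, 73, 85, 90, 93, 92, 92, 94, 88, 82, 84, 93, 118, 130, 112, 113, 112, 111, 105, 86, 68, 76, 85, 91, 95, 92, 88, 86, 83, 87, 106, 108, 108, 107, 98, 97]
150 [100, 101, 99, 100, 100, 99, 83, 87, 93, 93, 90, 88, 84, 80, 72, 71, 86, 88, 88, 87, 88, 88, 88, 87, 87, 81, 83, 106, 134, 137, 149, 154, 137, 109, 78, 89, 93, 122, 170, 172, 172, 172, 171, 171, 167, 108, 151, 160, 170, 173, 164, 151, 130, 94, 92, 114, 162, 172, 172, 172, 172, 172, 169, 108, 84, 123, 146, 156, 163, 163, 150, 126, 107, 89, 108, 174, 187, 186, 178, 182]
162 [99, 99, 100, 100, 100, 99, 88, 84, 90, 93, 92, 88, 85, 82, 76, 69, 81, 89, 90, 89, 88, 89, 89, 89, 88, 87, 78, 88, 92, 94, 91, 98, 106, 90, 76, 90, 89, 89, 95, 126, 143, 146, 166, 173, 167, 110, 155, 171, 179, 176, 163, 150, 127, 88, 90, 105, 146, 172, 172, 172, 171, 172, 166, 94, 90, 140, 163, 175, 179, 169, 157, 141, 113, 100, 117, 143, 148, 147, 139, 139]
```

View pics/cF.png

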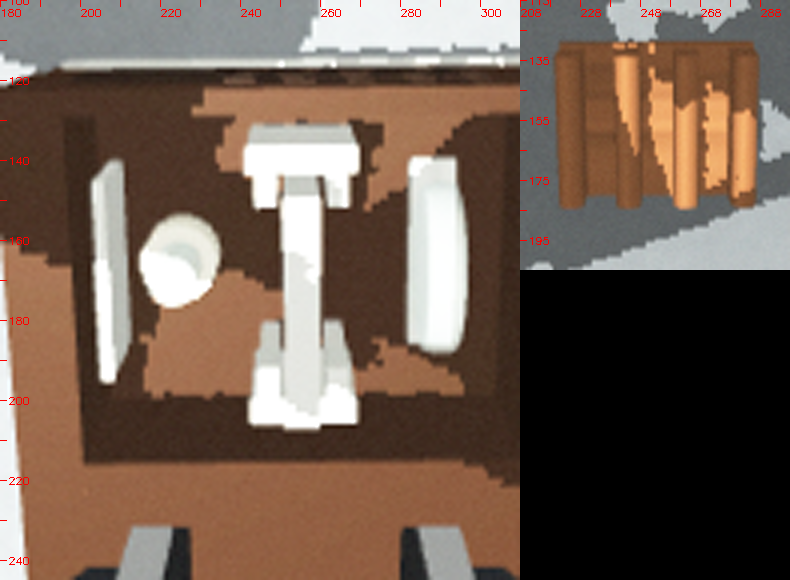

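The filter bar shows at columns 250–260, rows 145–207, about 2 mm to +x of the finger axis (fingers centred at column 253.5). The rack's wall centres sit at columns 225, 244, 263 and 283, matching my fit to within 1 mm.

Request:
servo_tool([
  {"dx": 0.02,"dy": 0.01,"dz": -0.16,"wx": 0,"wy": 0,"wz": 0},
  {"dx": 0.02,"dy": 0.01,"dz": -0.32,"wx": 0,"wy": 0,"wz": 0},
  {"dx": 0.02,"dy": 0.01,"dz": -0.48,"wx": 0,"wy": 0,"wz": 0},
  {"dx": 0.02,"dy": 0.01,"dz": -0.64,"wx": 0,"wy": 0,"wz": 0},
  {"dx": 0.02,"dy": 0.01,"dz": -0.8,"wx": 0,"wy": 0,"wz": 0},
])

```text
time_s: 18.75
eef_pos: [0.5456, -0.038, 0.1451]
eef_rot: [0.0, 0.659, 0.753, 0.002]
wrist_force: [1.2, -1.1, 0.8]
opening: 0.3
grasp_force: 0.0
```

Request:
servo_tool([
  {"dx": 0,"dy": 0,"dz": -0.12,"wx": 0,"wy": 0,"wz": 0},
  {"dx": 0,"dy": 0,"dz": -0.25,"wx": 0,"wy": 0,"wz": 0},
  {"dx": 0,"dy": 0,"dz": -0.38,"wx": 0,"wy": 0,"wz": 0},
  {"dx": 0,"dy": 0,"dz": -0.48,"wx": 0,"wy": 0,"wz": 0},
  {"dx": 0,"dy": 0,"dz": -0.56,"wx": 0,"wy": 0,"wz": 0},
])

```text
time_s: 19.17
eef_pos: [0.5453, -0.0386, 0.0887]
eef_rot: [-0.0, 0.659, 0.752, 0.002]
wrist_force: [0.8, -0.3, 0.5]
opening: 0.299
grasp_force: 0.0
```

```bash
python3 st.py
```

```text
t 19.17 q [-0.29   0.243  1.772  0.004  1.125 -0.424] p [ 0.5453 -0.0386  0.0887] z [ 0.002  0.003 -1.   ] y [0.991 0.132 0.003] F [ 0.8 -0.3  0.5] op 0.299 g 0.0
```

Request:
servo_tool([
  {"dx": 0,"dy": 0,"dz": 0,"wx": 0,"wy": 0,"wz": 0},
  {"dx": 0,"dy": 0,"dz": 0,"wx": 0,"wy": 0,"wz": 0},
  {"dx": 0,"dy": 0,"dz": 0,"wx": 0,"wy": 0,"wz": 0},
  {"dx": 0,"dy": 0,"dz": 0,"wx": 0,"wy": 0,"wz": 0},
  {"dx": 0,"dy": 0,"dz": 0,"wx": 0,"wy": 0,"wz": 0},
], jaw=0.0)

```text
time_s: 19.58
eef_pos: [0.5461, -0.0394, 0.0904]
eef_rot: [0.001, 0.659, 0.752, 0.002]
wrist_force: [0.2, 0.3, -0.7]
opening: 0.067
grasp_force: 61.1
```

Request:
servo_tool([
  {"dx": 0,"dy": 0,"dz": 0.03,"wx": 0,"wy": 0,"wz": 0},
  {"dx": 0,"dy": 0,"dz": 0.08,"wx": 0,"wy": 0,"wz": 0},
  {"dx": 0,"dy": 0,"dz": 0.15,"wx": 0,"wy": 0,"wz": 0},
  {"dx": 0,"dy": 0,"dz": 0.22,"wx": 0,"wy": 0,"wz": 0},
  {"dx": 0,"dy": 0,"dz": 0.3,"wx": 0,"wy": 0,"wz": 0},
])

```text
time_s: 20.0
eef_pos: [0.5458, -0.0393, 0.1207]
eef_rot: [0.0, 0.659, 0.752, 0.002]
wrist_force: [-0.3, 0.0, -0.8]
opening: 0.067
grasp_force: 61.2
```

Request:
servo_tool([
  {"dx": 0,"dy": 0,"dz": 0.1,"wx": 0,"wy": 0,"wz": 0},
  {"dx": 0,"dy": 0,"dz": 0.2,"wx": 0,"wy": 0,"wz": 0},
  {"dx": 0,"dy": 0,"dz": 0.32,"wx": 0,"wy": 0,"wz": 0},
  {"dx": 0,"dy": 0,"dz": 0.44,"wx": 0,"wy": 0,"wz": 0},
  {"dx": 0,"dy": 0,"dz": 0.55,"wx": 0,"wy": 0,"wz": 0},
])

```text
time_s: 20.42
eef_pos: [0.546, -0.0393, 0.1765]
eef_rot: [0.001, 0.659, 0.752, 0.002]
wrist_force: [0.6, 0.3, 0.2]
opening: 0.067
grasp_force: 61.2
```

```bash
python3 - <<'E'
from h import *
from st import st
st(); b=snap('scene','sceneG'); w=snap('wrist','wristG'); a=snap('top','topG')
g=w['frame'].astype(int)
print('wrist rows 200-236 col brightness', [(r,g[r,244:266].mean(1).astype(int).tolist()) for r in (170,195,210,225,235)])
g0=load('wristF')['frame'].astype(int); print('old row170',g0[170,244:266].mean(1).astype(int).tolist())
E
```

```text
t 20.42 q [-0.291  0.137  1.703  0.004  1.298 -0.424] p [ 0.546  -0.0393  0.1765] z [ 0.004  0.003 -1.   ] y [0.991 0.131 0.004] F [0.6 0.3 0.2] op 0.067 g 61.2
wrist rows 200-236 col brightness [(170, [57, 50, 55, 88, 202, 202, 203, 201, 203, 202, 201, 202, 200, 202, 202, 198, 120, 57, 53, 54, 55, 54]), (195, [201, 160, 200, 202, 199, 201, 198, 198, 199, 197, 197, 199, 200, 199, 198, 200, 202, 201, 195, 96, 56, 55]), (210, [244, 230, 229, 230, 230, 230, 230, 228, 230, 228, 229, 229, 228, 228, 230, 229, 228, 229, 227, 227, 221, 192]), (225, [78, 198, 228, 229, 230, 230, 229, 230, 229, 228, 229, 230, 229, 230, 229, 229, 229, 226, 179, 46, 46, 46]), (235, [67, 78, 118, 172, 229, 228, 228, 229, 228, 228, 228, 229, 230, 230, 228, 222, 118, 108, 71, 80, 167, 161])]
old row170 [83, 81, 56, 58, 55, 54, 95, 228, 229, 229, 230, 229, 229, 239, 255, 224, 94, 53, 54, 53, 56, 55]
```

Request:
servo_tool([
  {"dx": -0.02,"dy": 0.15,"dz": 0.05,"wx": 0,"wy": 0,"wz": -0.01},
  {"dx": -0.04,"dy": 0.35,"dz": 0.05,"wx": 0,"wy": 0,"wz": -0.02},
  {"dx": -0.06,"dy": 0.56,"dz": 0.05,"wx": 0,"wy": 0,"wz": -0.03},
  {"dx": -0.08,"dy": 0.78,"dz": 0.05,"wx": 0,"wy": 0,"wz": -0.04},
  {"dx": -0.11,"dy": 1.0,"dz": 0.05,"wx": 0,"wy": 0,"wz": -0.05},
])

```text
time_s: 20.98
eef_pos: [0.534, 0.0616, 0.1788]
eef_rot: [-0.0, 0.717, 0.697, 0.002]
wrist_force: [-0.3, -0.3, -0.2]
opening: 0.067
grasp_force: 61.3
```

Request:
servo_tool([
  {"dx": -0.02,"dy": 0.22,"dz": -0.05,"wx": 0,"wy": 0,"wz": -0.01},
  {"dx": -0.04,"dy": 0.44,"dz": -0.1,"wx": 0,"wy": 0,"wz": -0.02},
  {"dx": -0.06,"dy": 0.65,"dz": -0.15,"wx": 0,"wy": 0,"wz": -0.03},
  {"dx": -0.08,"dy": 0.84,"dz": -0.2,"wx": 0,"wy": 0,"wz": -0.04},
  {"dx": -0.11,"dy": 1.0,"dz": -0.3,"wx": 0,"wy": 0,"wz": -0.055},
])

```text
time_s: 21.4
eef_pos: [0.5236, 0.1621, 0.1495]
eef_rot: [0.001, 0.774, 0.633, 0.002]
wrist_force: [0.5, -1.1, -0.0]
opening: 0.066
grasp_force: 61.2
```

Request:
servo_tool([
  {"dx": -0.01,"dy": 0.12,"dz": -0.1,"wx": 0,"wy": 0,"wz": 0},
  {"dx": -0.02,"dy": 0.24,"dz": -0.2,"wx": 0,"wy": 0,"wz": 0},
  {"dx": -0.037,"dy": 0.34,"dz": -0.3,"wx": 0,"wy": 0,"wz": 0},
  {"dx": -0.037,"dy": 0.37,"dz": -0.38,"wx": 0,"wy": 0,"wz": 0},
  {"dx": -0.037,"dy": 0.37,"dz": -0.4,"wx": 0,"wy": 0,"wz": 0},
])

```text
time_s: 21.82
eef_pos: [0.5186, 0.198, 0.1074]
eef_rot: [-0.0, 0.773, 0.634, 0.001]
wrist_force: [-1.2, -0.7, -0.6]
opening: 0.068
grasp_force: 61.2
```

Request:
servo_tool([
  {"dx": 0,"dy": 0,"dz": 0,"wx": 0,"wy": 0,"wz": 0},
  {"dx": 0,"dy": 0,"dz": 0,"wx": 0,"wy": 0,"wz": 0},
  {"dx": 0,"dy": 0,"dz": 0,"wx": 0,"wy": 0,"wz": 0},
  {"dx": 0,"dy": 0,"dz": 0,"wx": 0,"wy": 0,"wz": 0},
  {"dx": 0,"dy": 0,"dz": 0,"wx": 0,"wy": 0,"wz": 0},
])

```text
time_s: 22.23
eef_pos: [0.5204, 0.1974, 0.1103]
eef_rot: [0.001, 0.774, 0.633, 0.002]
wrist_force: [-0.9, -0.0, -1.0]
opening: 0.066
grasp_force: 61.2
```

```bash
python3 - <<'E'
from h import *
from st import st
p,r=st(); w=snap('wrist','wristH'); g=w['frame'].astype(int)
def tf(p,P):
    c,s=np.cos(p[2]),np.sin(p[2]); return np.array([p[0]+c*P[0]-s*P[1],p[1]+s*P[0]+c*P[1],P[2]])
R0=[.5212,.1969,1.3708]
for X in(-.032,0,.032): print([proj(w,tf(R0,(X,Y,.035)))[0].round(0).tolist() for Y in(-.0345,-.0115,.0115,.0345)])
print(proj(w,p-[0,0,.0295]).round(0))
for r in (100,110,120,130,140,150): print(r,[tuple(g[r,c:c+4].mean(0).astype(int)) for c in range(205,305,4)])
E
```

```text
t 22.23 q [1.490e-01 2.320e-01 1.736e+00 1.000e-03 1.168e+00 3.470e-01] p [0.5204 0.1974 0.1103] z [ 0.005  0.002 -1.   ] y [ 0.98  -0.198  0.005] F [-0.9 -0.  -1. ] op 0.066 g 61.2
[[294.0, 224.0], [267.0, 224.0], [240.0, 224.0], [213.0, 224.0]]
[[296.0, 188.0], [268.0, 188.0], [240.0, 188.0], [212.0, 188.0]]
[[297.0, 149.0], [268.0, 149.0], [239.0, 149.0], [210.0, 149.0]]
[[253. 207.]]
100 [(np.int64(150), np.int64(157), np.int64(156)), (np.int64(148), np.int64(156), np.int64(155)), (np.int64(149), np.int64(156), np.int64(156)), (np.int64(150), np.int64(159), np.int64(159)), (np.int64(151), np.int64(156), np.int64(158)), (np.int64(149), np.int64(156), np.int64(158)), (np.int64(149), np.int64(156), np.int64(157)), (np.int64(150), np.int64(158), np.int64(158)), (np.int64(148), np.int64(156), np.int64(156)), (np.int64(147), np.int64(153), np.int64(154)), (np.int64(89), np.int64(94), np.int64(93)), (np.int64(73), np.int64(76), np.int64(78)), (np.int64(70), np.int64(76), np.int64(77)), (np.int64(71), np.int64(75), np.int64(76)), (np.int64(71), np.int64(75), np.int64(76)), (np.int64(70),
[... 5352 characters left out ...]
.int64(78), np.int64(50), np.int64(30)), (np.int64(88), np.int64(56), np.int64(35)), (np.int64(92), np.int64(58), np.int64(35)), (np.int64(93), np.int64(59), np.int64(37)), (np.int64(89), np.int64(56), np.int64(35)), (np.int64(78), np.int64(49), np.int64(31)), (np.int64(81), np.int64(50), np.int64(32)), (np.int64(79), np.int64(50), np.int64(32)), (np.int64(88), np.int64(55), np.int64(34)), (np.int64(92), np.int64(58), np.int64(36)), (np.int64(93), np.int64(59), np.int64(35)), (np.int64(84), np.int64(54), np.int64(33)), (np.int64(75), np.int64(48), np.int64(29)), (np.int64(80), np.int64(50), np.int64(32)), (np.int64(77), np.int64(49), np.int64(29)), (np.int64(71), np.int64(61), np.int64(55))]
```

Request:
servo_tool([
  {"dx": 0,"dy": 0,"dz": -0.12,"wx": 0,"wy": 0,"wz": 0},
  {"dx": 0,"dy": 0,"dz": -0.24,"wx": 0,"wy": 0,"wz": 0},
  {"dx": 0,"dy": 0,"dz": -0.34,"wx": 0,"wy": 0,"wz": 0},
  {"dx": 0,"dy": 0,"dz": -0.4,"wx": 0,"wy": 0,"wz": 0},
  {"dx": 0,"dy": 0,"dz": -0.43,"wx": 0,"wy": 0,"wz": 0},
])

```text
time_s: 22.7
eef_pos: [0.5185, 0.1975, 0.0645]
eef_rot: [-0.0, 0.774, 0.634, 0.001]
wrist_force: [0.1, 0.1, -0.2]
opening: 0.068
grasp_force: 61.2
```

Request:
servo_tool([
  {"dx": 0,"dy": 0,"dz": -0.03,"wx": 0,"wy": 0,"wz": 0},
  {"dx": 0,"dy": 0,"dz": -0.06,"wx": 0,"wy": 0,"wz": 0},
  {"dx": 0,"dy": 0,"dz": -0.09,"wx": 0,"wy": 0,"wz": 0},
  {"dx": 0,"dy": 0,"dz": -0.12,"wx": 0,"wy": 0,"wz": 0},
  {"dx": 0,"dy": 0,"dz": -0.15,"wx": 0,"wy": 0,"wz": 0},
])

```text
time_s: 23.12
eef_pos: [0.5202, 0.1978, 0.0517]
eef_rot: [0.001, 0.774, 0.634, 0.002]
wrist_force: [0.5, -0.3, -1.3]
opening: 0.069
grasp_force: 61.2
```

Request:
servo_tool([
  {"dx": 0,"dy": 0,"dz": -0.03,"wx": 0,"wy": 0,"wz": 0},
  {"dx": 0,"dy": 0,"dz": -0.06,"wx": 0,"wy": 0,"wz": 0},
  {"dx": 0,"dy": 0,"dz": -0.08,"wx": 0,"wy": 0,"wz": 0},
  {"dx": 0,"dy": 0,"dz": -0.1,"wx": 0,"wy": 0,"wz": 0},
  {"dx": 0,"dy": 0,"dz": -0.11,"wx": 0,"wy": 0,"wz": 0},
])

```text
time_s: 23.53
eef_pos: [0.5198, 0.1977, 0.0404]
eef_rot: [0.0, 0.774, 0.634, 0.002]
wrist_force: [-0.9, -0.6, -0.8]
opening: 0.071
grasp_force: 61.2
```

Request:
servo_tool([
  {"dx": 0,"dy": 0,"dz": -0.005,"wx": 0,"wy": 0,"wz": 0},
  {"dx": 0,"dy": 0,"dz": -0.01,"wx": 0,"wy": 0,"wz": 0},
  {"dx": 0,"dy": 0,"dz": -0.015,"wx": 0,"wy": 0,"wz": 0},
  {"dx": 0,"dy": 0,"dz": -0.02,"wx": 0,"wy": 0,"wz": 0},
  {"dx": 0,"dy": 0,"dz": -0.02,"wx": 0,"wy": 0,"wz": 0},
])

```text
time_s: 23.95
eef_pos: [0.5199, 0.1978, 0.0387]
eef_rot: [0.001, 0.774, 0.634, 0.002]
wrist_force: [0.1, 0.4, -0.4]
opening: 0.068
grasp_force: 61.2
```

Request:
servo_tool([
  {"dx": 0,"dy": 0,"dz": -0.005,"wx": 0,"wy": 0,"wz": 0},
  {"dx": 0,"dy": 0,"dz": -0.01,"wx": 0,"wy": 0,"wz": 0},
  {"dx": 0,"dy": 0,"dz": -0.015,"wx": 0,"wy": 0,"wz": 0},
  {"dx": 0,"dy": 0,"dz": -0.02,"wx": 0,"wy": 0,"wz": 0},
  {"dx": 0,"dy": 0,"dz": -0.02,"wx": 0,"wy": 0,"wz": 0},
])

```text
time_s: 24.37
eef_pos: [0.5203, 0.1977, 0.0371]
eef_rot: [0.001, 0.774, 0.634, 0.002]
wrist_force: [-0.6, -1.0, 1.8]
opening: 0.068
grasp_force: 61.6
```

Request:
servo_tool([
  {"dx": 0,"dy": 0,"dz": 0,"wx": 0,"wy": 0,"wz": 0},
  {"dx": 0,"dy": 0,"dz": 0,"wx": 0,"wy": 0,"wz": 0},
  {"dx": 0,"dy": 0,"dz": 0,"wx": 0,"wy": 0,"wz": 0},
  {"dx": 0,"dy": 0,"dz": 0,"wx": 0,"wy": 0,"wz": 0},
  {"dx": 0,"dy": 0,"dz": 0,"wx": 0,"wy": 0,"wz": 0},
], jaw=0.3)

```text
time_s: 24.78
eef_pos: [0.5198, 0.1977, 0.0366]
eef_rot: [0.0, 0.774, 0.634, 0.002]
wrist_force: [-0.5, -1.4, -0.6]
opening: 0.295
grasp_force: 0.0
```

Request:
servo_tool([
  {"dx": 0,"dy": 0,"dz": 0.1,"wx": 0,"wy": 0,"wz": 0},
  {"dx": 0,"dy": 0,"dz": 0.25,"wx": 0,"wy": 0,"wz": 0},
  {"dx": 0,"dy": 0,"dz": 0.45,"wx": 0,"wy": 0,"wz": 0},
  {"dx": 0,"dy": 0,"dz": 0.7,"wx": 0,"wy": 0,"wz": 0},
  {"dx": 0,"dy": 0,"dz": 1.0,"wx": 0,"wy": 0,"wz": 0},
])

```text
time_s: 25.2
eef_pos: [0.5188, 0.1976, 0.1371]
eef_rot: [-0.0, 0.774, 0.634, 0.001]
wrist_force: [1.2, 0.4, -0.7]
opening: 0.303
grasp_force: 0.0
```

Request:
servo_tool([
  {"dx": -0.1,"dy": 0,"dz": 0.2,"wx": 0,"wy": 0,"wz": 0},
  {"dx": -0.3,"dy": 0,"dz": 0.4,"wx": 0,"wy": 0,"wz": 0},
  {"dx": -0.5,"dy": 0,"dz": 0.6,"wx": 0,"wy": 0,"wz": 0},
  {"dx": -0.75,"dy": 0,"dz": 0.8,"wx": 0,"wy": 0,"wz": 0},
  {"dx": -1.0,"dy": 0,"dz": 0.8,"wx": 0,"wy": 0,"wz": 0},
])

```text
time_s: 25.62
eef_pos: [0.4215, 0.1982, 0.2217]
eef_rot: [0.002, 0.774, 0.634, 0.005]
wrist_force: [-0.1, 0.1, -0.1]
opening: 0.299
grasp_force: 0.0
```

```bash
python3 - <<'E'
from h import *
from st import st
st(); a=snap('top','topZ');b=snap('scene','sceneZ')
R0=[.5212,.1969,1.3708]
def tf(p,P):
    c,s=np.cos(p[2]),np.sin(p[2]); return np.array([p[0]+c*P[0]-s*P[1],p[1]+s*P[0]+c*P[1],P[2]])
print('pred filter scene',[proj(b,tf(R0,P))[0].round(0).tolist() for P in((.026,0,.078),(-.026,0,.078),(.026,0,.035),(-.026,0,.035))])
d=cv2.absdiff(b['frame'],load('scene0')['frame']).max(2)[240:292,276:336]
print('\n'.join(''.join('#' if v>40 else '.' for v in r) for r in d[::2]))
f_=b['frame'].astype(int); m=(f_[:,:,0]-f_[:,:,2]>20)&(f_[:,:,0]>60); m[:, :310]=0; m[:285]=0
ys,xs=np.where(m[285:335,310:400]); print('lid blob',xs.min()+310,xs.max()+310,ys.min()+285,ys.max()+285,len(xs))
E
```

```text
t 25.62 q [ 1.830e-01 -1.020e-01  1.852e+00  1.000e-03  1.379e+00  3.810e-01] p [0.4215 0.1982 0.2217] z [ 0.011  0.003 -1.   ] y [ 0.98  -0.197  0.011] F [-0.1  0.1 -0.1] op 0.299 g 0.0
pred filter scene [[310.0, 267.0], [303.0, 250.0], [308.0, 275.0], [301.0, 257.0]]
................................................############
..............................................##############
...........................................#################
.........................................########.....######
......................................########.........#####
............................##.....#########.............###
.................................#####.##...................
................................####.##.....................
............................###.###...##....................
....................#####...####......###...................
.............##......#############.....###..................
.............######.....###########.....######........######
..............####.....#############.....###################
...............#..#.....#############.....##################
........#.......##......##############.....#################
.......###......####.....##############....##############...
.....######......#####....#############......#.#######......
....#######.......####.....########.####.......#######......
....######........####......#######....#......#######.......
......#...###......#####.......###....###.....#######......#
..........####........##......###......#############.....###
............##........###.......###################...######
.............##..........###################################
...............#...############################...#########.
.................###########################....#########...
...................#######################...###########....
lid blob 332 382 293 330 569
```

```bash
python3 -c "
from bench import workorder
print(workorder.hand_in())"
```

```text
the job is handed in; nothing more can be done
None
```

I handed the job in at about 26 s on the clock. The final camera check was consistent with the lid standing in the tray and the filter upright in the rack's middle groove; the hand-in returned no verdict.

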